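# Vent the vacuum chamber, take off its lid and stack the cured bushes

### The job

Two cast insulating bushes have cured in the vacuum chamber: turn the vent tap on its lid fully open to let the air in while the lid is still in place, then lift the lid off and set it down gently, right way up and centred, on the plywood lid rest. Then thread both bushes, flange down, onto the upright spindle, the one with the wide flange first and fully down, the one with the narrow flange resting on it, lowering them gently. Leave the other things on the bench where they are.

Things in the scene. Friction and masses are not known exactly. Their poses are not given: they have to be found in the camera images.
- chamber: fixed open-topped rectangular aluminium vacuum chamber, 174 (its x) x 232 (its y) x 100 tall, walls 12 thick, cavity 150 x 208, inner floor 40 above the bench. Origin: centre of its underside, on the bench; z up. It stands on the left or on the right of the bench, turned by up to 0.4 rad from the world axes.
- lid: clear lid on the chamber, 0.6 kg: plate 182 (its x) x 240 (y) x 10 with a black lip 144 x 202 x 16 deep below, 3 mm play in the rim. Origin: centre of the lip's underside; plate 16 to 26 above it. In place the origin is 84 above the bench, axes as the chamber's. Vacuum holds it until the tap is about three quarters open (1.1 rad at most); then it lifts straight up freely.
- lid_handle (a point): centre of the dark steel bridge handle's bar in the middle of the lid: bar 16 wide (lid x), 72 long (lid y), 16 tall, 64 above the lid's origin, 30 clear under the bar. Axes as the lid's.
- tap (a joint): vent tap on the lid, rad: 0 shut (bar along the lid's x), grows anticlockwise seen from above, 1.5 fully open at its stop (bar nearly along the lid's y). Starts between 0 and 0.25; turns stiffly (about 0.06 N m) and stays where it is left.
- tap_bar (a point): centre of the steel bar that turns the tap: bar 60 long (the point's x, which turns with it), 12 wide, 26 tall, upright axis through its middle; on the lid 80 along the lid's +y from the middle, 65 above the lid's origin, over a brass foot 28 dia whose top is 40 above the lid's origin.
- bush_big: brown flanged bush, 0.2 kg: flange 80 dia x 12 thick at the bottom, neck 42 dia above it, 48 tall in all, through bore 26 dia. Origin: centre of the underside, z up. Starts standing on the floor of the chamber, 44 to 58 along the chamber's +y or -y from its middle.
- bush_small: brown flanged bush, 0.15 kg, the same but with a flange of 60 dia: neck 42 dia, 48 tall in all, bore 26 dia. Origin: centre of the underside. Stands on the floor in the other half of the chamber.
- spindle_seat (a point): centre of the top face of the fixed spindle stand's round foot (110 dia, 20 tall, dark steel), where the spindle starts; z up. A bush is fully down when its origin is here; the second then has its origin 48 above.
- spindle_tip (a point): top of the steel spindle, 75 above the seat; spindle 19 dia, its top 15 tapering to 8 dia.
- lid_rest: fixed low plywood board with a black rubber border on top, 160 (its x) x 220 (its y) x 20 tall, on the other side of the bench from the chamber. Origin: centre of its underside. A lid set on it has its origin 20 above the bench.
- resin_jar: bystander: white closed jar, 60 dia x 110 tall, standing close beyond the chamber. Origin at the centre of its underside.
- screwdriver: bystander: screwdriver with a black handle, 200 long, lying close beyond the lid rest. Origin at its middle, on its lower side.
- relay_module: bystander: grey box-shaped electrical module, 60 x 72 x 87 tall, standing near the robot, in front of the spindle stand. Origin at the centre of its underside.
- breaker: bystander: grey box-shaped electrical module with a black top strip, 45 x 110 x 86 tall, beyond the spindle stand. Origin at the centre of its underside.
- spanner: bystander: steel spanner, 150 long, lying at the back. Origin at its middle, on its lower side.
- carton: bystander: cardboard box, 60 x 100 x 60 tall, at the back. Origin at the centre of its underside.
- mug: bystander: white mug, 80 dia x 90 tall, at the back on the left. Origin at the centre of its underside.

How it is judged:
On the way, in this order (a step that is already met when the one before it is completed fails the run):
1. the vent tap is opened while the lid is still in place (value of joint tap above 1.25 rad and z of lid in the frame of chamber below 0.088 m and horizontal distance between lid and chamber below 0.02 m), for 0.2 s.
2. the lid lies right way up on the lid rest (horizontal distance between lid and lid_rest below 0.035 m and angle between lid's own z axis and vertical below 0.06 rad and z of lid in the frame of lid_rest between 0.015 and 0.025 m), for 0.2 s.
3. the wide-flanged bush is fully down on the spindle (horizontal distance between bush_big and spindle_seat below 0.008 m and angle between bush_big's own z axis and vertical below 0.08 rad and z of bush_big in the frame of spindle_seat between -0.004 and 0.005 m), for 0.2 s.
4. the narrow-flanged bush is on the spindle, resting on the wide one (all of step 3 and horizontal distance between bush_small and spindle_seat below 0.008 m and angle between bush_small's own z axis and vertical below 0.08 rad and z of bush_small in the frame of spindle_seat between 0.044 and 0.053 m), for 0.2 s.
At the end, for the whole second after the job is handed in: The lid lies right way up and level (3 degrees) on the lid rest, its centre within 35 mm of the rest's; the wide-flanged bush is on the spindle, flange down and fully down on the foot (within 4 to 5 mm), the narrow-flanged bush on the spindle above it, resting on it, flange down; all at rest (all of step 2 and all of step 4 and linear speed of each of lid, bush_big, bush_small below 0.02 m/s); the robot touches nothing.
It fails at once if a bystander (jar, screwdriver, either module, spanner, carton or mug) is moved by more than 40 mm (distance of any of resin_jar, screwdriver, relay_module, breaker, spanner, carton, mug from where it was at the start of the episode above 0.04 m).
It fails at once if the lid is dropped or slammed onto the rest: faster than 0.45 m/s in the last 15 mm (a fall from over 10 mm) (horizontal distance between lid and lid_rest below 0.08 m and z of lid in the frame of lid_rest below 0.035 m and linear speed of lid above 0.45 m/s).
It fails at once if a bush is dropped or slammed down on the spindle: faster than 0.45 m/s in the last 15 mm (a fall from over 10 mm) ((horizontal distance between bush_big and spindle_seat below 0.02 m and z of bush_big in the frame of spindle_seat below 0.015 m and linear speed of bush_big above 0.45 m/s) or (horizontal distance between bush_small and spindle_seat below 0.02 m and z of bush_small in the frame of spindle_seat below 0.063 m and linear speed of bush_small above 0.45 m/s)).
It also fails if it takes over 72 s, if anything falls off the work surface, if the arm or the gripper's body presses on something with over 40 N, if the wrist force passes 120 N, or if a joint passes its speed limit or range.

### The arm

A 6-joint arm with a two-finger parallel gripper is mounted at the origin on the work surface. World frame = base frame: x ahead of the robot, y to its left, z up, the work surface at z = 0. Lengths are in m, angles in rad, forces in N, time in s.
With the tool pointing down it reaches from about 0.3 to 0.775 m from the base axis. Payload 14.6 kg.
Tool frame: the origin (TCP) lies at the very end of the fingers, on their centre line; the grasp point (between the pads) lies 19 mm behind it; y points along the fingers, z is the direction in which the jaws open and shut, and the axes are right-handed (so a half turn about y gives the same grasp; the last joint's range is limited). The gripper opens to 85 mm and grips with 20 to 120 N. Pads are 22 mm wide; open, the fingers measure 114 mm over their backs; the gripper's body (76 mm by 85 mm) begins 54 mm behind the grasp point. The pads swing forward as they close: fully open they stand 13 mm farther back than shut.
Start: joints at [1.127, 0.3, 1.521, -0, 1.321, -0.067], TCP at [0.202, 0.511, 0.231] pointing down, gripper open.
Joint ranges: [-3.03, 3.03], [-0.79, 2.21], [0.23, 2.52], [-1.04, 4.18], [0, 3.07], [-2.55, 2.55]. Speed limits (rad/s): [2.22, 2.22, 2.57, 3.14, 3.14, 3.14].

### API

Orientations are given as a rotation vector (axis times angle).
In Python, from plant import telemetry, imaging, manip gives the robot as it stands.
- The arm moves only by the tool arm_command, never from a script. Its argument "rows" is a list of rows, each an object of numbers: "tx", "ty", "tz": the shift along the tool's x, y, z in m; "wx", "wy", "wz": the turn, a rotation vector about the tool's x, y, z in rad; "hand": the opening in per cent of the stroke, from 0 (shut) to 100 (fully open). In form: [{"tx": .., "ty": .., "tz": .., "wx": .., "wy": .., "wz": .., "hand": ..}, ...]. A call has 1 to 12 rows; each row is the pose to reach, as a shift and turn from the pose measured when the call began, along the tool's axes at that moment; what a row does not reach only later rows make up. A row lasts 1/8 s, in which the tool goes at most 62.5 mm and 10.7 degrees, less where a joint would pass 70% of its speed; a pose out of reach is approached as far as the arm can. A call with a gripper value outside its range is refused whole. The fingers move at their own pace and stop on an object; "force" is the grip in N (left out, the last holds). Time passes only in rows, so rows that repeat a pose let the fingers close. It gives the time, the measured TCP pose, the force and the opening at its end, in the units of the state.
- telemetry.get_state(): the state, without advancing time (a new reading comes with each control period).
- imaging.capture(name): name is "scene" or "side" or "wrist"; returns a dict with "frame" (480x640x3 uint8, red, green, blue), "range_z" (480x640 float32, m along the optical axis (not along the pixel's ray), 0 where there is no reading), "intrinsics" (3x3 intrinsics, pixels), "pose" (4x4, takes a point from camera to world coordinates). Camera axes: x right, y down, z forward; pixel columns grow to the right and rows downward; lengths in m; the calibration is good to about 2 mm. The wrist camera is an equidistant fisheye: a pixel r from the principal point sees the ray r / f radians off the axis. A picture is of the moment at which its call begins.
- manip.sign_off(): hands the job in, once; it reports no verdict.
Trained networks look in a picture, given as the dict that the camera call returned (one of the last four; its "shot" number tells which), for a name from the list of things; names that differ only in an ending like _2 or _b are one class to them, and where a whole thing is asked for, a point or a joint stands for the part that bears it (a point fixed in the world has none). Each returns a list of dicts, best first, with "conf" (0 to 1); they miss things now and then, are a little off and sometimes report something else, mostly with a low value. They report only what shows in the picture. A call takes as long as a camera call.
- imaging.cut_out(picture, target): "mask" (480x640 bool, what is visible of it) and "pixel" ([column, row] in pixels, amid what is visible of it).
The state is a dict: "time_s": time; "joints": joint angles; "qvel": joint speeds; "effort": joint torques, N m; "ee_pos": TCP position; "tool_rot": TCP orientation; "contact_force": force on the tool from outside, world axes, zero at the start; "ft_torque": the same for the moment, N m; "grip_width": finger opening in m.
Only numpy, scipy, OpenCV 4.12 (cv2) and the standard library are available. Lean on these libraries where they do the work, as an engineer would, in place of code of your own. Each camera call takes 0.05 s, during which the arm holds its last target.

## Working session

There is one attempt and no reset: what is moved stays moved. The work goes in short steps, Python scripts to look and compute and a tool call to move; the robot and the scene stay as the last step left them, time stands still between calls to the robot, and variables do not carry over. Pictures are saved under pics/ and viewed, and the job is handed in when it is done.

Besides the shell and the picture viewer there is one more tool, called after ">>>" as a command line: name --argument value ..., lists and objects as JSON in quotes. arm_command: Moves the arm, as the interface text tells. Its arguments: {"type":"object","properties":{"rows":{"type":"array"},"force":{"type":"number"}},"required":["rows"]}

```bash
ls; mkdir -p pics; python3 - <<'E'
from plant import telemetry, imaging
import cv2
s=telemetry.get_state();print(s)
for n in ["scene","side","wrist"]:
    p=imaging.capture(n); cv2.imwrite(f"pics/{n}0.png",p["frame"][:,:,::-1]); print(n,p["intrinsics"],p["pose"])
E
```

```text
pics
{'time_s': 0.0, 'joints': array([ 1.12737944e+00,  3.00480576e-01,  1.52159924e+00,  5.12703816e-05,
        1.32068794e+00, -6.65647075e-02]), 'qvel': array([-0.0008231 , -0.000856  , -0.00029698,  0.00052245, -0.00020328,
       -0.00107013]), 'effort': array([ 1.16296123e-03, -5.43485606e+01, -3.61801422e+01, -2.57973431e-05,
        3.92151225e-03, -1.31311708e-04]), 'ee_pos': array([0.20226906, 0.51120154, 0.23070843]), 'tool_rot': array([-1.55162584,  0.2959896 , -0.29544579]), 'contact_force': array([-0.3466385 ,  0.25905509,  0.35483175]), 'ft_torque': array([-0.01497281,  0.00960571,  0.00042583]), 'grip_width': 0.08553759361249473}
scene [[498.82084765   0.         311.25839908]
 [  0.         498.82084765 246.47404957]
 [  0.           0.           1.        ]] [[ 0.4692395   0.64402035 -0.60419539  1.22946754]
 [ 0.8829938  -0.35122811  0.31138523 -0.32656425]
 [-0.01167198 -0.67961503 -0.73347609  0.8796163 ]
 [ 0.          0.          0.          1.        ]]
side [[462.95605433   0.         320.94877914]
 [  0.         462.95605433 244.1461063 ]
 [  0.           0.           1.        ]] [[ 0.9935493  -0.04270983  0.10505071  0.49292561]
 [-0.11251204 -0.48702717  0.86610945 -0.86483873]
 [ 0.01417116 -0.87234191 -0.48869087  0.61727866]
 [ 0.          0.          0.          1.        ]]
wrist [[371.64829954   0.         323.88368739]
 [  0.         371.64829954 239.69025616]
 [  0.           0.           1.        ]] [[ 3.68364061e-01  8.79029525e-01  3.02679718e-01  1.24792088e-01]
 [ 9.29681602e-01 -3.48227368e-01 -1.20124179e-01  5.43373299e-01]
 [-1.91338115e-04  3.25645196e-01 -9.45492025e-01  3.72768415e-01]
 [ 0.00000000e+00  0.00000000e+00  0.00000000e+00  1.00000000e+00]]
```

View pics/scene0.png

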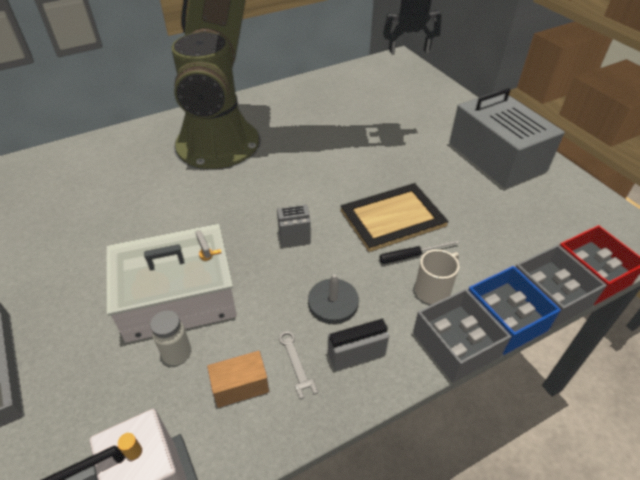

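View pics/side0.png

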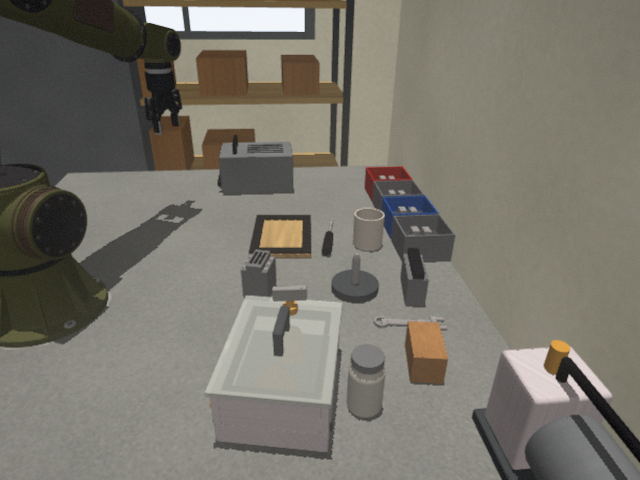

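View pics/wrist0.png

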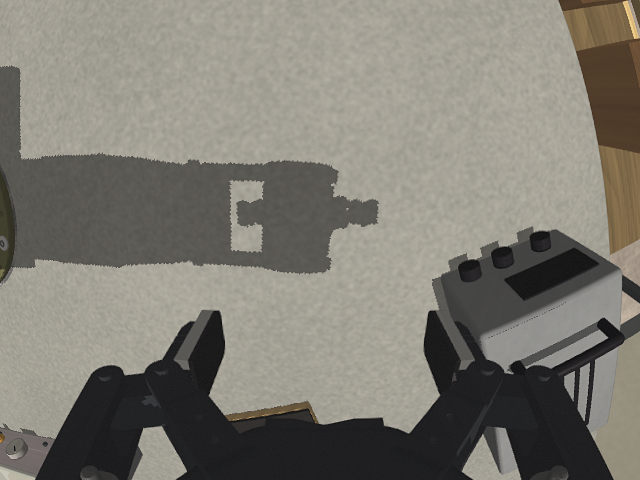

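The scene shows the chamber with its lid at about (170,280), the handle at (165,255) and the tap at (205,247). The lid rest is at (395,215), the spindle at (335,295), the jar at (172,340) and the relay module at (294,225). Next I'll measure from masks and depth.

```bash
cat > h.py <<'E'
from plant import telemetry, imaging, manip
import numpy as np, cv2
from scipy.spatial.transform import Rotation as R
np.set_printoptions(precision=4,suppress=True)
def cloud(p,mask=None):
    d=p["range_z"];K=p["intrinsics"];v,u=np.nonzero((d>0)&(mask if mask is not None else True))
    z=d[v,u];c=np.c_[(u-K[0,2])*z/K[0,0],(v-K[1,2])*z/K[1,1],z]
    return c@p["pose"][:3,:3].T+p["pose"][:3,3]
def proj(p,X):
    X=np.atleast_2d(X);c=(X-p["pose"][:3,3])@p["pose"][:3,:3];K=p["intrinsics"]
    return np.c_[c[:,0]/c[:,2]*K[0,0]+K[0,2],c[:,1]/c[:,2]*K[1,1]+K[1,2]]
def rect(P):
    r=cv2.minAreaRect(P[:,:2].astype(np.float32)*1000);return r
def save(p,n): cv2.imwrite(f"pics/{n}.png",p["frame"][:,:,::-1])
def st():
    s=telemetry.get_state();print(s["time_s"],s["ee_pos"],s["tool_rot"],"F",s["contact_force"],s["grip_width"]);return s
E
python3 - <<'E'
from h import *
for n in ["scene","side"]:
    p=imaging.capture(n)
    for t in ["chamber","lid","lid_handle","tap_bar","lid_rest","spindle_seat","spindle_tip","resin_jar","screwdriver","relay_module","breaker","bush_big"]:
        try: r=imaging.cut_out(p,t)
        except Exception as e: print(t,e);continue
        for q in r[:2]:
            P=cloud(p,q["mask"])
            if len(P)<5: continue
            zt=np.percentile(P[:,2],98)
            T=P[P[:,2]>zt-.006]
            print(n,t,round(q["conf"],2),q["pixel"],len(P),"med",np.median(P,0),"lo",np.percentile(P,2,0),"hi",np.percentile(P,98,0),"toprect",rect(T) if len(T)>4 else None)
    np.savez(n+"0.npz",**{k:p[k] for k in("frame","range_z","intrinsics","pose")})
E
```

```text
scene chamber 0.71 [395.2, 216.2] 4481 med [0.5247 0.2668 0.016 ] lo [0.4368 0.1618 0.0018] hi [0.6023 0.3771 0.0229] toprect ((517.8327026367188, 272.9640197753906), (222.8365936279297, 165.39260864257812), 85.0923080444336)
scene chamber 0.63 [183.2, 316.1] 2718 med [ 0.5884 -0.2829  0.0571] lo [ 0.5604 -0.4104  0.0048] hi [ 0.6087 -0.1927  0.0951] toprect ((584.6314697265625, -301.280517578125), (229.8128662109375, 5.587009429931641), 77.68855285644531)
scene lid 0.73 [168.7, 268.7] 8247 med [ 0.5144 -0.2882  0.1106] lo [ 0.405  -0.4017  0.105 ] hi [ 0.6007 -0.1678  0.1575] toprect ((517.3353881835938, -258.1647644042969), (120.69091033935547, 61.670005798339844), 88.91648864746094)
scene lid_handle 0.84 [165.7, 267.4] 7992 med [ 0.5145 -0.2885  0.1107] lo [ 0.4078 -0.4008  0.1068] hi [ 0.5997 -0.169   0.1577] toprect ((517.3353881835938, -258.1647644042969), (120.69091033935547, 61.670005798339844), 88.91648864746094)
scene lid_handle 0.7 [295.5, 362.5] 858 med [ 0.7718 -0.1268  0.0064] lo [ 0.6973 -0.152  -0.0015] hi [ 0.8419 -0.1067  0.0103] toprect ((768.5992431640625, -127.43
[... 4984 characters left out ...]
)
side relay_module 0.74 [258.7, 274.5] 1312 med [ 0.4598 -0.0015  0.0614] lo [ 0.4235 -0.0152  0.0118] hi [0.4944 0.0534 0.0872] toprect ((459.7109680175781, 26.155607223510742), (73.96156311035156, 35.77897262573242), 72.27432250976562)
side breaker 0.58 [413.3, 277.8] 1263 med [ 0.7986 -0.0557  0.0626] lo [ 0.7793 -0.0682  0.0046] hi [0.8297 0.0406 0.0861] toprect ((808.5863037109375, -11.498634338378906), (113.88306427001953, 25.156147003173828), 80.47689819335938)
side breaker 0.43 [280.4, 233.8] 2338 med [0.5223 0.2584 0.0141] lo [0.4408 0.1604 0.0031] hi [0.5948 0.3778 0.0208] toprect ((513.1712036132812, 217.97247314453125), (340.9200744628906, 156.73052978515625), 84.82979583740234)
```

```bash
python3 - <<'E'
from h import *
for n in ["scene","side"]:
    p=dict(np.load(n+"0.npz")); P=cloud(p)
    def sel(x0,x1,y0,y1,z0,z1):
        b=(P[:,0]>x0)&(P[:,0]<x1)&(P[:,1]>y0)&(P[:,1]<y1)&(P[:,2]>z0)&(P[:,2]<z1);return P[b]
    print(n,"plate",rect(sel(.38,.63,-.45,-.14,.104,.116)))
    H=sel(.45,.58,-.34,-.235,.14,.162);print("handle",rect(H),H.mean(0),np.percentile(H[:,2],[50,95]))
    H=sel(.45,.58,-.34,-.235,.152,.162);print("handletop",rect(H),len(H),H.mean(0))
    T=sel(.45,.58,-.232,-.17,.137,.168);print("tap",rect(T),T.mean(0))
    T=sel(.45,.58,-.232,-.17,.157,.168);print("taptop",rect(T),len(T),T.mean(0),np.median(T[:,2]))
    L=sel(.40,.65,.13,.41,.014,.024);print("rest",rect(L),np.median(L[:,2]))
    S=sel(.6,.76,-.07,.09,.014,.024);print("foot",rect(S),cv2.minEnclosingCircle(S[:,:2].astype(np.float32)*1000))
    S=sel(.64,.72,-.03,.05,.03,.1);print("spin",rect(S),S[:,2].max())
    for a in (.03,.045,.06,.075,.085):
        q=S[(abs(S[:,2]-a)<.008)];print(a,len(q),q.mean(0) if len(q) else 0)
E
```

```text
scene plate ((522.7943115234375, -287.388427734375), (239.54269409179688, 234.86854553222656), 77.46147155761719)
handle ((499.8086853027344, -282.41131591796875), (71.79893493652344, 21.151973724365234), 79.84295654296875) [ 0.5031 -0.2833  0.1525] [0.1545 0.1577]
handletop ((499.6718444824219, -282.2539978027344), (71.03742980957031, 20.81159019470215), 80.73809814453125) 248 [ 0.5011 -0.2831  0.1557]
tap ((518.3462524414062, -204.60186767578125), (12.5330228805542, 61.738258361816406), 87.19380950927734) [ 0.5243 -0.2056  0.1577]
taptop ((518.2618408203125, -204.47372436523438), (12.226006507873535, 61.57276153564453), 87.09294128417969) 137 [ 0.5192 -0.2048  0.1618] 0.16181917386533073
rest ((544.0999755859375, 271.9090881347656), (224.12026977539062, 220.81390380859375), 85.69429016113281) 0.018446311909689816
foot ((676.8231811523438, 8.174552917480469), (107.6847915649414, 108.299072265625), 58.79328536987305) ((677.0804443359375, 9.643814086914062), 56.24898147583008)
spin ((678.0090942382812, 7.214716911315918), (18.398868560791016, 17.617603302001953), 36.970035552978516) 0
[... 741 characters left out ...]
, -203.78749084472656), (58.84095764160156, 13.989294052124023), 0.5156275033950806) 174 [ 0.5184 -0.205   0.1601] 0.1602900641445556
rest ((547.283203125, 271.30523681640625), (228.76748657226562, 215.75865173339844), 84.94444274902344) 0.01840718334540148
foot ((676.64453125, 7.448219299316406), (109.26248931884766, 107.92279815673828), 74.12571716308594) ((675.8111572265625, 9.628124237060547), 56.71780014038086)
spin ((676.7958984375, 7.0486016273498535), (14.58163070678711, 18.254940032958984), 68.22341918945312) 0.0940204191442433
0.03 23 [0.6755 0.0038 0.0344]
0.045 51 [0.6767 0.0045 0.0447]
0.06 49 [0.6768 0.0043 0.0597]
0.075 57 [0.6769 0.0046 0.0756]
0.085 53 [0.677  0.0065 0.0846]
```

```bash
cat >> h.py <<'E'
def cur():
    s=telemetry.get_state(); return s["ee_pos"],R.from_rotvec(s["tool_rot"]),s
def tgt(pos,jaw):
    """delta to reach TCP pos, pointing down, jaw axis (tool z) at world angle jaw (deg)"""
    p,r,s=cur(); a=np.radians(jaw); z=np.array([np.cos(a),np.sin(a),0]);y=np.array([0,0,-1.]);x=np.cross(y,z)
    Rt=R.from_matrix(np.c_[x,y,z]); d=r.inv().apply(np.array(pos)-p); w=(r.inv()*Rt).as_rotvec()
    print("target",pos,jaw,"-> t",d,"w",w,np.degrees(np.linalg.norm(w)))
def jawdeg():
    p,r,s=cur(); m=r.as_matrix(); print("jaw",np.degrees(np.arctan2(m[1,2],m[0,2])),"y",m[:,1],"q1,q6",s["joints"][[0,5]],"t",s["time_s"])
E
python3 - <<'E'
from h import *
jawdeg()
for j in(87.5,-92.5): tgt([.5185,-.2045,.28],j)
p=dict(np.load("scene0.npz"));P=cloud(p)
b=(P[:,0]>.42)&(P[:,0]<.62)&(P[:,1]>.15)&(P[:,1]<.395)&(P[:,2]>.0155)&(P[:,2]<.0245);print(rect(P[b]))
p=dict(np.load("side0.npz"));P=cloud(p)
b=(P[:,0]>.42)&(P[:,0]<.615)&(P[:,1]>.15)&(P[:,1]<.395)&(P[:,2]>.0155)&(P[:,2]<.0245);print(rect(P[b]))
E
```

```text
jaw 68.41147750948427 y [ 0.  0. -1.] q1,q6 [ 1.1274 -0.0666] t 1.45
target [0.5185, -0.2045, 0.28] 87.5 -> t [ 0.5574 -0.0487 -0.5494] w [-0.     -0.3332  0.    ] 19.088522701524568
target [0.5185, -0.2045, 0.28] -92.5 -> t [ 0.5574 -0.0487 -0.5494] w [-0.0001  2.8084 -0.    ] 160.91147748679032
((529.5726928710938, 273.0028381347656), (224.12026977539062, 191.67718505859375), 85.69429016113281)
((519.4239501953125, 273.76983642578125), (228.76748657226562, 159.8224334716797), 84.94444274902344)
```

>>> arm_command --rows '[{"tx": 0.557, "ty": -0.049, "tz": -0.549, "wy": 2.808, "hand": 47}, {"tx": 0.557, "ty": -0.049, "tz": -0.549, "wy": 2.808, "hand": 47}, {"tx": 0.557, "ty": -0.049, "tz": -0.549, "wy": 2.808, "hand": 47}, {"tx": 0.557, "ty": -0.049, "tz": -0.549, "wy": 2.808, "hand": 47}, {"tx": 0.557, "ty": -0.049, "tz": -0.549, "wy": 2.808, "hand": 47}, {"tx": 0.557, "ty": -0.049, "tz": -0.549, "wy": 2.808, "hand": 47}, {"tx": 0.557, "ty": -0.049, "tz": -0.549, "wy": 2.808, "hand": 47}, {"tx": 0.557, "ty": -0.049, "tz": -0.549, "wy": 2.808, "hand": 47}, {"tx": 0.557, "ty": -0.049, "tz": -0.549, "wy": 2.808, "hand": 47}, {"tx": 0.557, "ty": -0.049, "tz": -0.549, "wy": 2.808, "hand": 47}, {"tx": 0.557, "ty": -0.049, "tz": -0.549, "wy": 2.808, "hand": 47}, {"tx": 0.557, "ty": -0.049, "tz": -0.549, "wy": 2.808, "hand": 47}]' --force 40

```text
validation failed for argument at $.ro...
```

```bash
python3 - <<'E'
from h import *
jawdeg();st()
tgt([.5185,-.2045,.24],-92.5)
E
```

```text
jaw 68.41147750948427 y [ 0.  0. -1.] q1,q6 [ 1.1274 -0.0666] t 1.45
1.45 [0.2024 0.5114 0.2313] [-1.5505  0.2956 -0.2956] F [ 0.4343 -0.565   0.3066] 0.08529216135278783
target [0.5185, -0.2045, 0.24] -92.5 -> t [ 0.5574 -0.0087 -0.5494] w [-0.0001  2.8084 -0.    ] 160.91147748679032
```

>>> arm_command --rows '[{"tx": 0.557, "ty": -0.049, "tz": -0.549, "wx": 0, "wy": 2.808, "wz": 0, "hand": 47}, {"tx": 0.557, "ty": -0.049, "tz": -0.549, "wx": 0, "wy": 2.808, "wz": 0, "hand": 47}, {"tx": 0.557, "ty": -0.049, "tz": -0.549, "wx": 0, "wy": 2.808, "wz": 0, "hand": 47}, {"tx": 0.557, "ty": -0.049, "tz": -0.549, "wx": 0, "wy": 2.808, "wz": 0, "hand": 47}, {"tx": 0.557, "ty": -0.049, "tz": -0.549, "wx": 0, "wy": 2.808, "wz": 0, "hand": 47}, {"tx": 0.557, "ty": -0.049, "tz": -0.549, "wx": 0, "wy": 2.808, "wz": 0, "hand": 47}, {"tx": 0.557, "ty": -0.049, "tz": -0.549, "wx": 0, "wy": 2.808, "wz": 0, "hand": 47}, {"tx": 0.557, "ty": -0.049, "tz": -0.549, "wx": 0, "wy": 2.808, "wz": 0, "hand": 47}, {"tx": 0.557, "ty": -0.049, "tz": -0.549, "wx": 0, "wy": 2.808, "wz": 0, "hand": 47}, {"tx": 0.557, "ty": -0.049, "tz": -0.549, "wx": 0, "wy": 2.808, "wz": 0, "hand": 47}, {"tx": 0.557, "ty": -0.049, "tz": -0.549, "wx": 0, "wy": 2.808, "wz": 0, "hand": 47}, {"tx": 0.557, "ty": -0.049, "tz": -0.549, "wx": 0, "wy": 2.808, "wz": 0, "hand": 47}]' --force 40

```text
time_s: 2.95
ee_pos: [0.5052, -0.1754, 0.2785]
tool_rot: [-0.502, 1.936, -1.936]
contact_force: [0.4, 1.5, 0.3]
grip_width: 0.0398
```

```bash
python3 - <<'E'
from h import *
jawdeg();st()
tgt([.5185,-.2045,.22],-92.5)
E
```

```text
jaw -60.87402083076849 y [ 0.0005 -0.0001 -1.    ] q1,q6 [-0.4028  0.6597] t 2.95
2.95 [ 0.5052 -0.1754  0.2785] [-0.5025  1.9358 -1.9363] F [0.4155 1.5037 0.3357] 0.03982659423658135
target [0.5185, -0.2045, 0.22] -92.5 -> t [0.0026 0.0585 0.0318] w [-0.0002  0.552  -0.0005] 31.625998781299938
```

>>> arm_command --rows '[{"tx": 0.0026, "ty": 0.0585, "tz": 0.0318, "wx": 0, "wy": 0.552, "wz": 0, "hand": 47}, {"tx": 0.0026, "ty": 0.0585, "tz": 0.0318, "wx": 0, "wy": 0.552, "wz": 0, "hand": 47}, {"tx": 0.0026, "ty": 0.0585, "tz": 0.0318, "wx": 0, "wy": 0.552, "wz": 0, "hand": 47}, {"tx": 0.0026, "ty": 0.0585, "tz": 0.0318, "wx": 0, "wy": 0.552, "wz": 0, "hand": 47}, {"tx": 0.0026, "ty": 0.0585, "tz": 0.0318, "wx": 0, "wy": 0.552, "wz": 0, "hand": 47}]'

```text
time_s: 3.58
ee_pos: [0.5185, -0.2044, 0.2202]
tool_rot: [-0.044, -2.202, 2.202]
contact_force: [0.3, 1.3, 0.8]
grip_width: 0.0402
```

```bash
cat >> h.py <<'E'
def wcloud(p,mask=None):
    d=p["range_z"];K=p["intrinsics"];v,u=np.nonzero((d>0)&(mask if mask is not None else True))
    z=d[v,u];x=(u-K[0,2])/K[0,0];y=(v-K[1,2])/K[1,1];th=np.hypot(x,y);k=np.where(th>1e-6,np.tan(np.minimum(th,1.5))/np.maximum(th,1e-6),1)
    c=np.c_[x*k*z,y*k*z,z];g=th<1.4
    return (c@p["pose"][:3,:3].T+p["pose"][:3,3])[g]
def box(P,x0,x1,y0,y1,z0,z1):
    return P[(P[:,0]>x0)&(P[:,0]<x1)&(P[:,1]>y0)&(P[:,1]<y1)&(P[:,2]>z0)&(P[:,2]<z1)]
E
python3 - <<'E'
from h import *
jawdeg();s=st()
p=imaging.capture("wrist");save(p,"w1");P=wcloud(p)
H=box(P,.45,.58,-.34,-.235,.146,.165);print("handle",rect(H),len(H))
T=box(P,.45,.58,-.232,-.17,.15,.175);print("tap",rect(T),len(T),np.median(T[:,2]))
tgt([.5185,-.2045,.142],-92.5)
E
```

```text
jaw -92.24913779164122 y [ 0.0008 -0.0003 -1.    ] q1,q6 [-0.4413  1.1687] t 3.575
3.575 [ 0.5185 -0.2044  0.2202] [-0.0441 -2.2017  2.2023] F [0.2921 1.2922 0.7537] 0.0401625098689882
handle ((501.8905029296875, -279.4095764160156), (71.89264678955078, 15.895800590515137), 77.85191345214844) 2658
tap ((519.0082397460938, -201.5642547607422), (11.7911958694458, 59.94400405883789), 87.96405792236328) 1929 0.16094872017991038
target [0.5185, -0.2045, 0.142] -92.5 -> t [0.0001 0.0782 0.0001] w [-0.0002  0.0036 -0.0008] 0.21110538167895374
```

View pics/w1.png

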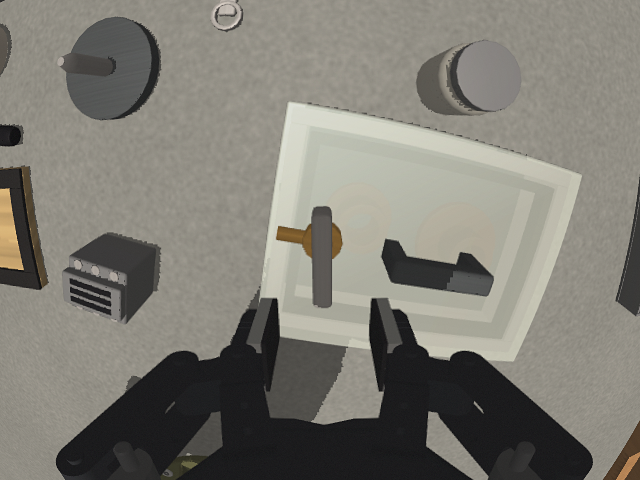

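>>> arm_command --rows '[{"tx": 0, "ty": 0.05, "tz": -0.002, "wx": 0, "wy": 0, "wz": 0, "hand": 47}, {"tx": 0, "ty": 0.082, "tz": -0.002, "wx": 0, "wy": 0, "wz": 0, "hand": 47}, {"tx": 0, "ty": 0.082, "tz": -0.002, "wx": 0, "wy": 0, "wz": 0, "hand": 47}, {"tx": 0, "ty": 0.082, "tz": -0.002, "wx": 0, "wy": 0, "wz": 0, "hand": 0}, {"tx": 0, "ty": 0.082, "tz": -0.002, "wx": 0, "wy": 0, "wz": 0, "hand": 0}, {"tx": 0, "ty": 0.082, "tz": -0.002, "wx": 0, "wy": 0, "wz": 0, "hand": 0}, {"tx": 0, "ty": 0.082, "tz": -0.002, "wx": 0, "wy": 0, "wz": 0, "hand": 0}]' --force 30

```text
time_s: 4.5
ee_pos: [0.5194, -0.2029, 0.1401]
tool_rot: [-0.048, -2.201, 2.205]
contact_force: [0.2, -0.7, 6.9]
grip_width: 0.0114
```

```bash
python3 - <<'E'
from h import *
jawdeg();s=st()
p=imaging.capture("wrist");save(p,"w2")
E
```

```text
jaw -92.27452210378566 y [ 0.0037 -0.0017 -1.    ] q1,q6 [-0.4381  1.1724] t 4.5
4.5 [ 0.5194 -0.2029  0.1401] [-0.0479 -2.2014  2.205 ] F [ 0.214  -0.6869  6.8992] 0.011363894355279609
```

View pics/w2.png

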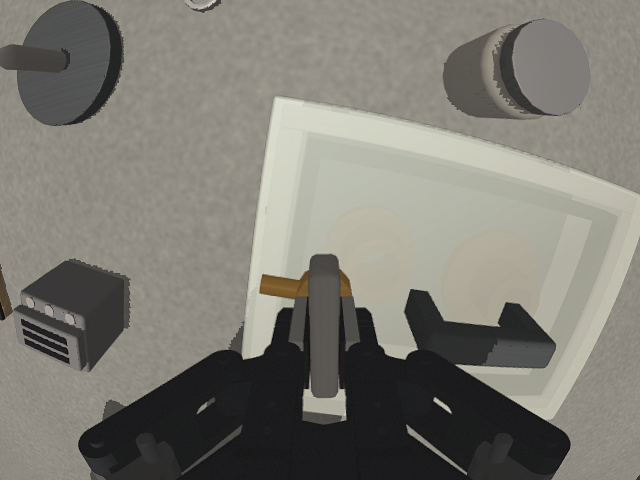

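>>> arm_command --rows '[{"tx": 0, "ty": 0, "tz": 0, "wx": 0, "wy": -0.12, "wz": 0, "hand": 0}, {"tx": 0, "ty": 0, "tz": 0, "wx": 0, "wy": -0.24, "wz": 0, "hand": 0}, {"tx": 0, "ty": 0, "tz": 0, "wx": 0, "wy": -0.36, "wz": 0, "hand": 0}, {"tx": 0, "ty": 0, "tz": 0, "wx": 0, "wy": -0.48, "wz": 0, "hand": 0}, {"tx": 0, "ty": 0, "tz": 0, "wx": 0, "wy": -0.6, "wz": 0, "hand": 0}, {"tx": 0, "ty": 0, "tz": 0, "wx": 0, "wy": -0.72, "wz": 0, "hand": 0}, {"tx": 0, "ty": 0, "tz": 0, "wx": 0, "wy": -0.85, "wz": 0, "hand": 0}, {"tx": 0, "ty": 0, "tz": 0, "wx": 0, "wy": -0.97, "wz": 0, "hand": 0}, {"tx": 0, "ty": 0, "tz": 0, "wx": 0, "wy": -1.09, "wz": 0, "hand": 0}, {"tx": 0, "ty": 0, "tz": 0, "wx": 0, "wy": -1.2, "wz": 0, "hand": 0}, {"tx": 0, "ty": 0, "tz": 0, "wx": 0, "wy": -1.3, "wz": 0, "hand": 0}, {"tx": 0, "ty": 0, "tz": 0, "wx": 0, "wy": -1.36, "wz": 0, "hand": 0}]'

```text
time_s: 6.05
ee_pos: [0.5191, -0.2028, 0.1403]
tool_rot: [-1.08, 1.387, -1.392]
contact_force: [-3.5, 0.0, -4.1]
grip_width: 0.0113
```

```bash
python3 - <<'E'
from h import *
jawdeg();s=st();print(s["ft_torque"])
p=imaging.capture("wrist");save(p,"w3")
E
```

```text
jaw -14.210816522126562 y [ 0.0031 -0.0013 -1.    ] q1,q6 [-0.4381 -0.1902] t 6.05
6.05 [ 0.5191 -0.2028  0.1403] [-1.0798  1.3865 -1.3918] F [-3.5471  0.0448 -4.062 ] 0.011295169293120381
[ 0.0379  0.626  -0.5945]
```

View pics/w3.png

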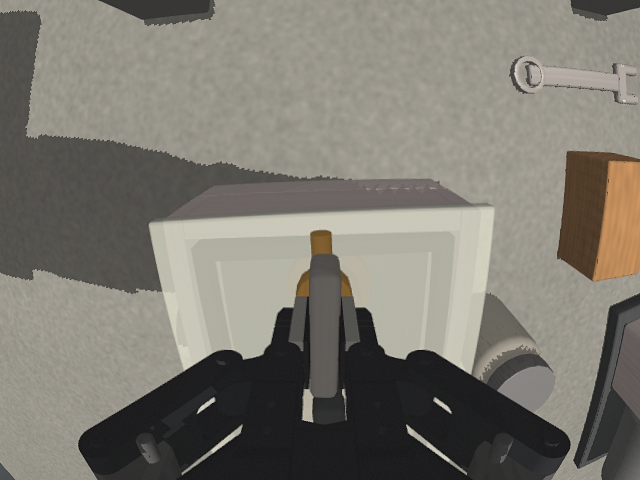

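```bash
python3 - <<'E'
from h import *
tgt([.519,-.2028,.21],-14.2)
tgt([.501,-.2805,.20],-12.4)
tgt([.501,-.2805,.128],-12.4)
E
```

```text
target [0.519, -0.2028, 0.21] -14.2 -> t [ 0.0001 -0.0697  0.0002] w [-0.0031  0.0019  0.0005] 0.21135252044176114
target [0.501, -0.2805, 0.2] -12.4 -> t [ 0.0798 -0.0597  0.0016] w [-0.0031 -0.0295  0.0005] 1.6989742578755747
target [0.501, -0.2805, 0.128] -12.4 -> t [0.0798 0.0123 0.0014] w [-0.0031 -0.0295  0.0005] 1.6989742578755747
```

>>> arm_command --rows '[{"tx": 0, "ty": 0, "tz": 0, "wx": 0, "wy": 0, "wz": 0, "hand": 55}, {"tx": 0, "ty": 0, "tz": 0, "wx": 0, "wy": 0, "wz": 0, "hand": 55}, {"tx": 0, "ty": 0, "tz": 0, "wx": 0, "wy": 0, "wz": 0, "hand": 55}, {"tx": 0, "ty": -0.035, "tz": 0, "wx": -0.003, "wy": 0, "wz": 0, "hand": 55}, {"tx": 0, "ty": -0.075, "tz": 0, "wx": -0.003, "wy": 0, "wz": 0, "hand": 55}, {"tx": 0.04, "ty": -0.07, "tz": 0.0015, "wx": -0.003, "wy": -0.03, "wz": 0, "hand": 55}, {"tx": 0.08, "ty": -0.06, "tz": 0.0015, "wx": -0.003, "wy": -0.03, "wz": 0, "hand": 55}, {"tx": 0.08, "ty": -0.06, "tz": 0.0015, "wx": -0.003, "wy": -0.03, "wz": 0, "hand": 55}, {"tx": 0.08, "ty": -0.06, "tz": 0.0015, "wx": -0.003, "wy": -0.03, "wz": 0, "hand": 55}]'

```text
time_s: 7.22
ee_pos: [0.501, -0.2804, 0.2004]
tool_rot: [-1.099, 1.366, -1.367]
contact_force: [-0.3, -1.1, 0.2]
grip_width: 0.0469
```

```bash
python3 - <<'E'
from h import *
jawdeg();s=st()
p=imaging.capture("wrist");save(p,"w4");P=wcloud(p)
H=box(P,.45,.58,-.34,-.235,.146,.165);print("handle",rect(H),len(H))
for n in("scene","side"):
    q=imaging.capture(n);save(q,n+"4");P=cloud(q)
    T=box(P,.45,.58,-.25,-.15,.157,.17);print(n,"tap",rect(T),len(T))
tgt([.501,-.2805,.128],-12.4)
E
```

```text
jaw -12.388705048396377 y [ 0.0002 -0.0005 -1.    ] q1,q6 [-0.5739 -0.3575] t 7.225
7.225 [ 0.501  -0.2804  0.2004] [-1.0993  1.3663 -1.3671] F [-0.2947 -1.1063  0.1721] 0.046888249037325795
handle ((502.9913635253906, -280.8530578613281), (72.07258605957031, 15.955385208129883), 78.33279418945312) 3406
scene tap ((516.3404541015625, -213.10922241210938), (75.11607360839844, 16.80588150024414), 74.36262512207031) 170
side tap ((518.89306640625, -204.59400939941406), (59.41029739379883, 12.18568229675293), 75.03008270263672) 138
target [0.501, -0.2805, 0.128] -12.4 -> t [ 0.0006  0.0727 -0.0001] w [-0.0006  0.0015  0.0007] 0.10147599403129755
```

View pics/w4.png

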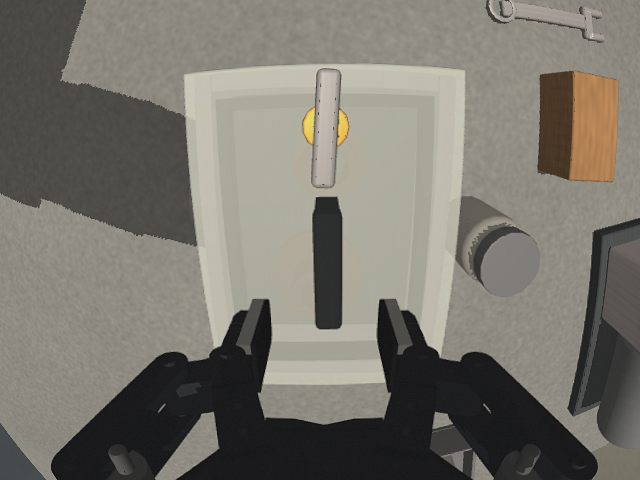

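View pics/scene4.png

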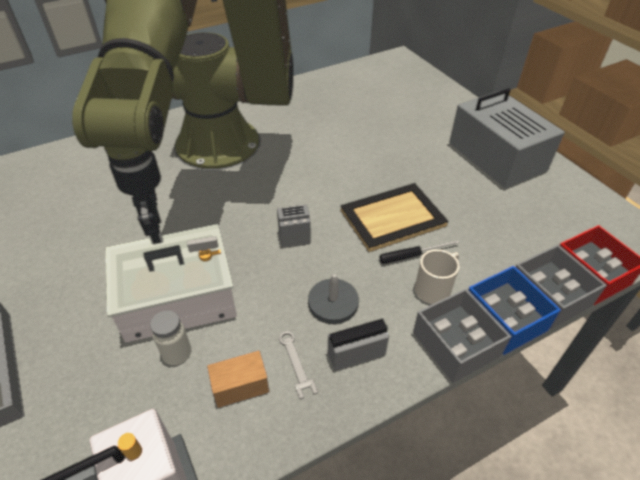

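>>> arm_command --rows '[{"tx": 0.0005, "ty": 0.05, "tz": 0.001, "wx": 0, "wy": 0, "wz": 0, "hand": 55}, {"tx": 0.0005, "ty": 0.072, "tz": 0.001, "wx": 0, "wy": 0, "wz": 0, "hand": 55}, {"tx": 0.0005, "ty": 0.072, "tz": 0.001, "wx": 0, "wy": 0, "wz": 0, "hand": 55}, {"tx": 0.0005, "ty": 0.072, "tz": 0.001, "wx": 0, "wy": 0, "wz": 0, "hand": 0}, {"tx": 0.0005, "ty": 0.072, "tz": 0.001, "wx": 0, "wy": 0, "wz": 0, "hand": 0}, {"tx": 0.0005, "ty": 0.072, "tz": 0.001, "wx": 0, "wy": 0, "wz": 0, "hand": 0}, {"tx": 0.0005, "ty": 0.072, "tz": 0.001, "wx": 0, "wy": 0, "wz": 0, "hand": 0}, {"tx": 0.0005, "ty": 0.072, "tz": 0.001, "wx": 0, "wy": 0, "wz": 0, "hand": 0}, {"tx": 0.0005, "ty": 0.062, "tz": 0.001, "wx": 0, "wy": 0, "wz": 0, "hand": 0}, {"tx": 0.0005, "ty": 0.05, "tz": 0.001, "wx": 0, "wy": 0, "wz": 0, "hand": 0}]' --force 90

```text
time_s: 8.62
ee_pos: [0.5019, -0.2805, 0.1512]
tool_rot: [-1.1, 1.366, -1.366]
contact_force: [0.1, -0.0, -5.3]
grip_width: 0.0144
```

```bash
python3 - <<'E'
from h import *
jawdeg();s=st();print(s["ft_torque"])
p=imaging.capture("side");save(p,"s5")
E
```

```text
jaw -12.314871703743655 y [-0.0002 -0.0004 -1.    ] q1,q6 [-0.5732 -0.3581] t 8.625
8.625 [ 0.5019 -0.2805  0.1512] [-1.1002  1.3657 -1.366 ] F [ 0.1071 -0.0265 -5.2609] 0.01438708757383338
[-0.0609 -0.0391 -0.0168]
```

View pics/s5.png

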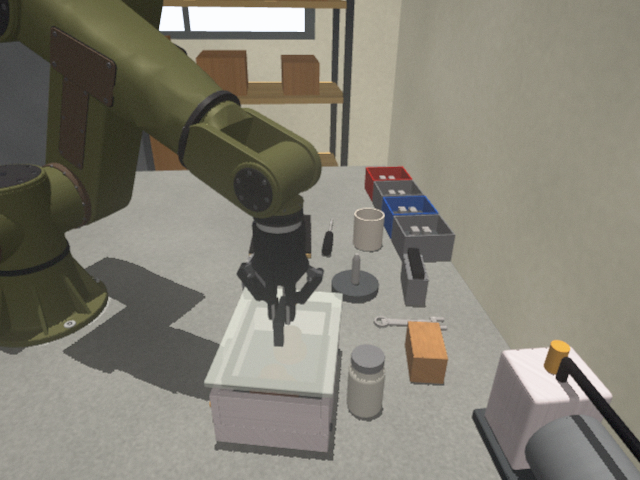

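```bash
python3 - <<'E'
from h import *
tgt([.502,-.2805,.26],-12.3)
tgt([.518,.273,.26],-5)
E
```

```text
target [0.502, -0.2805, 0.26] -12.3 -> t [-0.0002 -0.1068 -0.0004] w [-0.0025 -0.0002  0.0014] 0.16460701834274732
target [0.518, 0.273, 0.26] -5 -> t [-0.5444 -0.1079 -0.1028] w [-0.0024 -0.1276  0.0016] 7.313894204920439
```

>>> arm_command --rows '[{"tx": 0, "ty": -0.04, "tz": 0, "wx": 0, "wy": 0, "wz": 0, "hand": 0}, {"tx": 0, "ty": -0.08, "tz": 0, "wx": 0, "wy": 0, "wz": 0, "hand": 0}, {"tx": -0.02, "ty": -0.108, "tz": -0.004, "wx": 0, "wy": -0.01, "wz": 0, "hand": 0}, {"tx": -0.055, "ty": -0.108, "tz": -0.01, "wx": 0, "wy": -0.02, "wz": 0, "hand": 0}, {"tx": -0.105, "ty": -0.108, "tz": -0.02, "wx": 0, "wy": -0.03, "wz": 0, "hand": 0}, {"tx": -0.16, "ty": -0.108, "tz": -0.03, "wx": 0, "wy": -0.045, "wz": 0, "hand": 0}, {"tx": -0.22, "ty": -0.108, "tz": -0.041, "wx": 0, "wy": -0.06, "wz": 0, "hand": 0}, {"tx": -0.28, "ty": -0.108, "tz": -0.053, "wx": 0, "wy": -0.075, "wz": 0, "hand": 0}, {"tx": -0.34, "ty": -0.108, "tz": -0.064, "wx": 0, "wy": -0.09, "wz": 0, "hand": 0}, {"tx": -0.4, "ty": -0.108, "tz": -0.076, "wx": 0, "wy": -0.105, "wz": 0, "hand": 0}, {"tx": -0.45, "ty": -0.108, "tz": -0.085, "wx": 0, "wy": -0.12, "wz": 0, "hand": 0}, {"tx": -0.49, "ty": -0.108, "tz": -0.093, "wx": 0, "wy": -0.128, "wz": 0, "hand": 0}]'

```text
time_s: 10.18
ee_pos: [0.5156, 0.2199, 0.2605]
tool_rot: [-1.167, 1.269, -1.274]
contact_force: [0.6, -0.4, -5.4]
grip_width: 0.0146
```

```bash
python3 - <<'E'
from h import *
jawdeg();s=st();print(s["ft_torque"])
tgt([.518,.273,.13],-5)
p=imaging.capture("scene");save(p,"s6")
np.savez("sc6.npz",**{k:p[k] for k in("frame","range_z","intrinsics","pose")})
for t in("bush_big","bush_small"):
    for r in imaging.cut_out(p,t)[:3]:
        P=cloud(p,r["mask"]);
        if len(P)>5: print(t,r["conf"],r["pixel"],len(P),np.median(P,0),np.percentile(P,98,0))
E
```

```text
jaw -4.902123816397598 y [ 0.0022 -0.0018 -1.    ] q1,q6 [0.3388 0.4248] t 10.175
10.175 [0.5156 0.2199 0.2605] [-1.1671  1.2694 -1.2743] F [ 0.5716 -0.3777 -5.4116] 0.01460109347463926
[-0.0797 -0.0508  0.0259]
target [0.518, 0.273, 0.13] -5 -> t [-0.0534  0.1304 -0.0024] w [-0.0024  0.0017  0.0016] 0.1925626126981414
bush_big 0.59 [148.3, 284.5] 996 [ 0.4967 -0.329   0.0546] [ 0.5207 -0.2941  0.0896]
bush_small 0.67 [197.7, 276.0] 678 [ 0.526  -0.2369  0.0668] [ 0.5417 -0.2083  0.0903]
bush_small 0.44 [360.7, 345.2] 2248 [ 0.8216 -0.0202  0.0684] [0.837  0.0366 0.088 ]
```

View pics/s6.png

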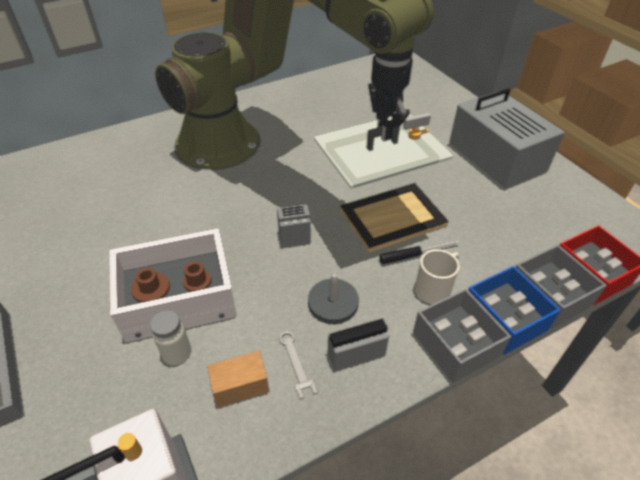

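```bash
python3 - <<'E'
from h import *
p=dict(np.load("scene0.npz"));P=cloud(p)
Q=box(P,.2,.7,.33,.8,.03,.3);print(Q.min(0),len(Q)); q=Q[Q[:,0]>.35]; print(np.percentile(q,2,0) if len(q) else 0, np.percentile(Q,[1,50],axis=0))
p=dict(np.load("sc6.npz"));P=cloud(p)
L=box(P,.35,.65,.03,.4,.19,.25);print(np.percentile(L[:,2],[2,50,98]),rect(L),len(L))
E
```

```text
[0.2004 0.4645 0.03  ] 6553
[0.3579 0.5959 0.034 ] [[0.2251 0.5503 0.032 ]
 [0.4808 0.6291 0.1256]]
[0.2332 0.2401 0.2436] ((514.7278442382812, 215.51693725585938), (242.38027954101562, 185.87107849121094), 85.72633361816406) 5093
```

>>> arm_command --rows '[{"tx": -0.035, "ty": 0.02, "tz": -0.002, "wx": 0, "wy": 0, "wz": 0, "hand": 0}, {"tx": -0.055, "ty": 0.06, "tz": -0.002, "wx": -0.002, "wy": 0, "wz": 0.001, "hand": 0}, {"tx": -0.055, "ty": 0.1, "tz": -0.002, "wx": -0.002, "wy": 0, "wz": 0.001, "hand": 0}, {"tx": -0.055, "ty": 0.13, "tz": -0.002, "wx": -0.002, "wy": 0, "wz": 0.001, "hand": 0}, {"tx": -0.055, "ty": 0.15, "tz": -0.002, "wx": -0.002, "wy": 0, "wz": 0.001, "hand": 0}, {"tx": -0.055, "ty": 0.165, "tz": -0.002, "wx": -0.002, "wy": 0, "wz": 0.001, "hand": 0}, {"tx": -0.055, "ty": 0.175, "tz": -0.002, "wx": -0.002, "wy": 0, "wz": 0.001, "hand": 0}, {"tx": -0.055, "ty": 0.18, "tz": -0.002, "wx": -0.002, "wy": 0, "wz": 0.001, "hand": 0}, {"tx": -0.055, "ty": 0.18, "tz": -0.002, "wx": -0.002, "wy": 0, "wz": 0.001, "hand": 0}]'

```text
time_s: 11.45
ee_pos: [0.5186, 0.2739, 0.0802]
tool_rot: [-1.169, 1.271, -1.272]
contact_force: [-0.3, 0.4, -5.2]
grip_width: 0.0143
```

```bash
python3 - <<'E'
from h import *
jawdeg();s=st()
p=imaging.capture("scene");save(p,"s7");P=cloud(p)
L=box(P,.38,.66,.1,.45,.055,.075);print(np.percentile(L[:,2],[2,50,98]),rect(L),len(L))
L=box(P,.38,.66,.1,.45,.035,.075);print(np.percentile(L[:,2],[2,50,98]),rect(L),len(L))
E
```

```text
jaw -4.832841219222031 y [ 0.     -0.0008 -1.    ] q1,q6 [0.4239 0.5086] t 11.45
11.45 [0.5186 0.2739 0.0802] [-1.1687  1.2707 -1.2717] F [-0.2849  0.4378 -5.1872] 0.014340949037234858
[0.0562 0.0598 0.0694] ((517.083251953125, 270.49249267578125), (242.7104949951172, 187.33413696289062), 85.13811492919922) 4241
[0.0531 0.0598 0.0691] ((517.083251953125, 270.49249267578125), (242.7104949951172, 187.33413696289062), 85.13811492919922) 4403
```

>>> arm_command --rows '[{"tx": 0, "ty": 0.004, "tz": 0, "wx": 0, "wy": 0, "wz": 0, "hand": 0}, {"tx": 0, "ty": 0.008, "tz": 0, "wx": 0, "wy": 0, "wz": 0, "hand": 0}, {"tx": 0, "ty": 0.011, "tz": 0, "wx": 0, "wy": 0, "wz": 0, "hand": 0}, {"tx": 0, "ty": 0.013, "tz": 0, "wx": 0, "wy": 0, "wz": 0, "hand": 0}, {"tx": 0, "ty": 0.014, "tz": 0, "wx": 0, "wy": 0, "wz": 0, "hand": 0}, {"tx": 0, "ty": 0.014, "tz": 0, "wx": 0, "wy": 0, "wz": 0, "hand": 0}]'

```text
time_s: 12.25
ee_pos: [0.5187, 0.274, 0.0665]
tool_rot: [-1.168, 1.27, -1.272]
contact_force: [0.4, 0.1, -4.6]
grip_width: 0.0145
```

```bash
python3 - <<'E'
from h import *
s=st()
p=imaging.capture("scene");P=cloud(p)
L=box(P,.38,.66,.1,.45,.035,.065);print(np.percentile(L[:,2],[2,50,98]),rect(L),len(L))
E
```

```text
12.25 [0.5187 0.274  0.0665] [-1.1682  1.2703 -1.2716] F [ 0.4377  0.1499 -4.5978] 0.014487023893508534
[0.0399 0.0462 0.057 ] ((517.3590698242188, 270.3456726074219), (242.11114501953125, 186.2720184326172), 85.333251953125) 4384
```

Nearly touching: the force is still almost the full weight. I'll go down 1.5 mm more and check before releasing.

>>> arm_command --rows '[{"tx": 0, "ty": 0.0008, "tz": 0, "wx": 0, "wy": 0, "wz": 0, "hand": 0}, {"tx": 0, "ty": 0.0015, "tz": 0, "wx": 0, "wy": 0, "wz": 0, "hand": 0}, {"tx": 0, "ty": 0.0015, "tz": 0, "wx": 0, "wy": 0, "wz": 0, "hand": 0}]'

```text
time_s: 12.68
ee_pos: [0.5188, 0.2741, 0.0664]
tool_rot: [-1.168, 1.27, -1.272]
contact_force: [-8.4, -4.4, 10.3]
grip_width: 0.0142
```

>>> arm_command --rows '[{"tx": 0, "ty": 0, "tz": 0, "wx": 0, "wy": 0, "wz": 0, "hand": 55}, {"tx": 0, "ty": 0, "tz": 0, "wx": 0, "wy": 0, "wz": 0, "hand": 55}, {"tx": 0, "ty": 0, "tz": 0, "wx": 0, "wy": 0, "wz": 0, "hand": 55}, {"tx": 0, "ty": -0.03, "tz": 0, "wx": 0, "wy": 0, "wz": 0, "hand": 55}, {"tx": 0, "ty": -0.08, "tz": 0, "wx": 0, "wy": 0, "wz": 0, "hand": 55}, {"tx": 0, "ty": -0.14, "tz": 0, "wx": 0, "wy": 0, "wz": 0, "hand": 70}, {"tx": 0, "ty": -0.2, "tz": 0, "wx": 0, "wy": 0, "wz": 0, "hand": 70}, {"tx": 0, "ty": -0.21, "tz": 0, "wx": 0, "wy": 0, "wz": 0, "hand": 70}]' --force 50

```text
time_s: 13.68
ee_pos: [0.5195, 0.2746, 0.281]
tool_rot: [-1.16, 1.267, -1.272]
contact_force: [-1.1, 0.5, -0.7]
grip_width: 0.0598
```

```bash
python3 - <<'E'
from h import *
s=st();jawdeg()
for n in("scene","side"):
    p=imaging.capture(n);save(p,n+"8");P=cloud(p)
    L=box(P,.38,.66,.1,.45,.04,.05);print(np.percentile(L[:,2],[2,50,98]),rect(L),len(L))
    A=np.c_[L[:,:2],np.ones(len(L))];print("tilt",np.linalg.lstsq(A,L[:,2],rcond=None)[0])
    F=[box(P,.40,.60,-.4,-.16,a,b) for a,b in((.036,.044),(.048,.056),(.075,.095))]
    # neck tops
    B=box(P,.44,.56,-.37,-.19,.08,.094);
    for nm,q in (("S",B[B[:,1]>-.28]),("B",B[B[:,1]<-.28])):
        print(nm,len(q),cv2.minEnclosingCircle(q[:,:2].astype(np.float32)*1000),np.median(q[:,2])) if len(q)>3 else None
    B=box(P,.44,.56,-.37,-.19,.046,.056)
    for nm,q in (("S",B[B[:,1]>-.28]),("B",B[B[:,1]<-.28])):
        print(nm,len(q),cv2.minEnclosingCircle(q[:,:2].astype(np.float32)*1000),np.median(q[:,2]))if len(q)>3 else None
E
```

```text
13.675 [0.5195 0.2746 0.281 ] [-1.1604  1.2667 -1.2722] F [-1.107   0.4646 -0.6865] 0.05978910310570117
jaw -4.826436349498438 y [ 0.0077  0.0027 -1.    ] q1,q6 [0.4242 0.5085] t 13.675
[0.0419 0.046  0.0493] ((517.5285034179688, 270.5810241699219), (242.45608520507812, 187.11009216308594), 85.41976165771484) 4433
tilt [-0.0032  0.0006  0.0475]
S 254 ((487.9817199707031, -217.37643432617188), 53.39289855957031) 0.08729289669966528
B 223 ((485.3247375488281, -329.8739929199219), 22.525222778320312) 0.08758614508105711
S 255 ((491.23785400390625, -219.28472900390625), 57.48928451538086) 0.0518932823302104
B 552 ((485.4131164550781, -328.2002258300781), 40.523529052734375) 0.05235929337226364
[0.0415 0.0447 0.0471] ((519.1112670898438, 270.95751953125), (248.4356689453125, 181.7909393310547), 85.53168487548828) 2616
tilt [0.0002 0.0014 0.0442]
S 292 ((488.4330139160156, -218.3938446044922), 51.8658447265625) 0.08627479479478983
B 368 ((485.5485534667969, -327.6728515625), 21.057008743286133) 0.08629461538821759
S 348 ((491.90521240234375, -222.7025909423828), 55.895835876464844) 0.0507232410570847
B 403 ((485.6220703125, -327.3694763183594), 39.8510856628418) 0.05099426585174449
```

View pics/scene8.png

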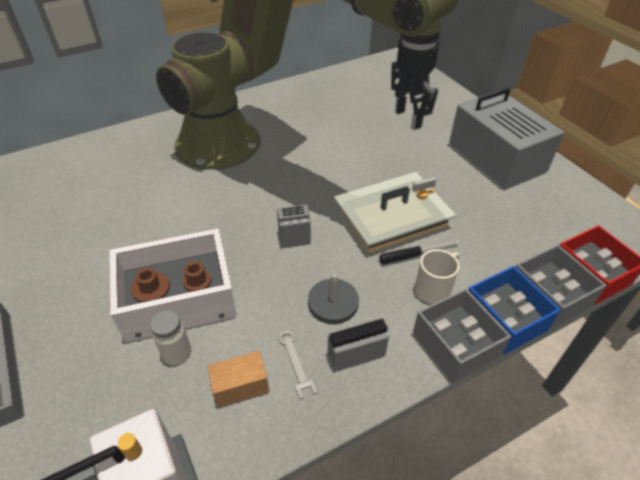

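```bash
python3 - <<'E'
from h import *
pos,r,s=cur()
p=imaging.capture("wrist");save(p,"w8");P=wcloud(p)
T=r.inv().apply(P-pos)  # tool frame
m=(T[:,1]<.03)&(T[:,1]>-.06)&(abs(T[:,0])<.02)&(abs(T[:,2])<.07)
Q=T[m];print(len(Q),"grip",s["grip_width"])
for sg in(-1,1):
    q=Q[Q[:,2]*sg>0];print(sg,q.min(0),q.max(0), "z at tip",np.median(q[q[:,1]>q[:,1].max()-.004],0))
tgt([.62,.0,.27],0)
tgt([.4855,-.3285,.27],-12.4)
E
```

```text
12031 grip 0.06035119331715428
-1 [-0.0159 -0.06   -0.062 ] [ 0.0114 -0.0043 -0.0262] z at tip [-0.0051 -0.0067 -0.0296]
1 [-0.0158 -0.06    0.0263] [ 0.0117 -0.0039  0.0634] z at tip [-0.0035 -0.0067  0.0304]
target [0.62, 0.0, 0.27] 0 -> t [0.2645 0.0057 0.1243] w [-0.0002 -0.0843  0.0007] 4.827404223491155
target [0.4855, -0.3285, 0.27] -12.4 -> t [0.6032 0.0059 0.0179] w [-0.0003  0.1322  0.0007] 7.572927111247165
```

View pics/w8.png

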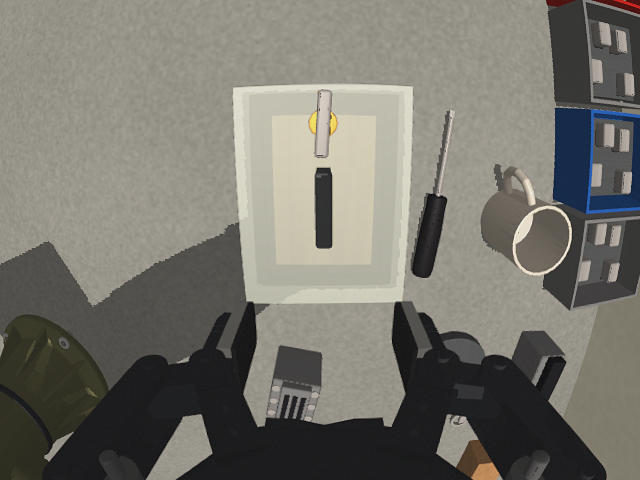

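```bash
python3 - <<'E'
from h import *
tgt([.66,-.09,.24],0)
E
```

```text
target [0.66, -0.09, 0.24] 0 -> t [0.3508 0.0357 0.1717] w [-0.0002 -0.0843  0.0007] 4.827404223491155
```

>>> arm_command --rows '[{"tx": 0.035, "ty": 0, "tz": 0.017, "wx": 0, "wy": -0.01, "wz": 0, "hand": 75}, {"tx": 0.09, "ty": 0, "tz": 0.044, "wx": 0, "wy": -0.02, "wz": 0, "hand": 75}, {"tx": 0.14, "ty": 0.01, "tz": 0.07, "wx": 0, "wy": -0.03, "wz": 0, "hand": 75}, {"tx": 0.19, "ty": 0.02, "tz": 0.095, "wx": 0, "wy": -0.05, "wz": 0, "hand": 75}, {"tx": 0.245, "ty": 0.03, "tz": 0.12, "wx": 0, "wy": -0.07, "wz": 0, "hand": 75}, {"tx": 0.3, "ty": 0.035, "tz": 0.147, "wx": 0, "wy": -0.084, "wz": 0, "hand": 75}, {"tx": 0.35, "ty": 0.035, "tz": 0.172, "wx": 0, "wy": -0.084, "wz": 0, "hand": 75}, {"tx": 0.35, "ty": 0.035, "tz": 0.172, "wx": 0, "wy": -0.084, "wz": 0, "hand": 75}, {"tx": 0.35, "ty": 0.035, "tz": 0.172, "wx": 0, "wy": -0.084, "wz": 0, "hand": 75}]'

```text
time_s: 14.95
ee_pos: [0.6599, -0.0889, 0.2387]
tool_rot: [-1.211, 1.212, -1.208]
contact_force: [-0.4, -0.6, 0.4]
grip_width: 0.0645
```

```bash
python3 - <<'E'
from h import *
jawdeg();st()
p=imaging.capture("wrist");save(p,"w9");P=wcloud(p)
S=box(P,.6,.75,-.07,.09,.016,.026);print("foot",cv2.minEnclosingCircle(S[:,:2].astype(np.float32)*1000),len(S),np.percentile(S,[1,99],axis=0))
for a in(.03,.05,.07):
    q=box(P,.64,.72,-.04,.05,a,a+.015);print(a,len(q),q.mean(0),rect(q))
q=box(P,.64,.72,-.04,.05,.088,.105);print("tip",len(q),q.mean(0),rect(q))
tgt([.4855,-.3285,.22],-12.4)
E
```

```text
jaw -0.024185357485078544 y [-0.0027  0.     -1.    ] q1,q6 [-0.1886 -0.1882] t 14.95
14.95 [ 0.6599 -0.0889  0.2387] [-1.211   1.2115 -1.2082] F [-0.3629 -0.5537  0.3554] 0.06450058139927559
foot ((678.3370971679688, 12.207967758178711), 55.043296813964844) 9377 [[ 0.627  -0.0389  0.0175]
 [ 0.7293  0.063   0.0213]]
0.03 9 [0.6727 0.0063 0.0374] ((672.4098510742188, 6.6947503089904785), (2.127328634262085, 11.423989295959473), 44.40966796875)
0.05 12 [0.6732 0.006  0.0578] ((673.0194091796875, 6.395130157470703), (2.953909158706665, 13.457108497619629), 49.02325439453125)
0.07 163 [0.6774 0.0117 0.0817] ((678.1565551757812, 12.361480712890625), (18.325607299804688, 17.93592643737793), 2.0460472106933594)
tip 207 [0.6781 0.0119 0.0926] ((678.0516357421875, 12.271549224853516), (12.352256774902344, 11.89861011505127), 0.6895378232002258)
target [0.4855, -0.3285, 0.22] -12.4 -> t [ 0.2401  0.0197 -0.1746] w [0.0018 0.2169 0.0004] 12.425632073040298
```

View pics/w9.png

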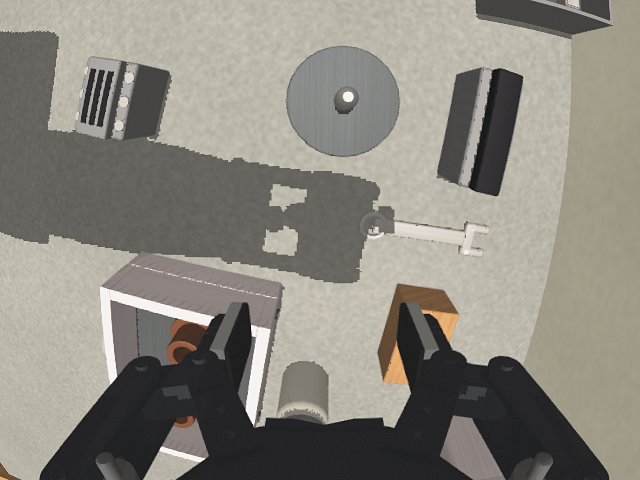

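>>> arm_command --rows '[{"tx": 0.03, "ty": 0, "tz": -0.022, "wx": 0, "wy": 0.03, "wz": 0, "hand": 75}, {"tx": 0.07, "ty": 0, "tz": -0.051, "wx": 0, "wy": 0.08, "wz": 0, "hand": 75}, {"tx": 0.12, "ty": 0, "tz": -0.087, "wx": 0, "wy": 0.12, "wz": 0, "hand": 75}, {"tx": 0.17, "ty": 0.01, "tz": -0.124, "wx": 0.002, "wy": 0.17, "wz": 0, "hand": 75}, {"tx": 0.215, "ty": 0.02, "tz": -0.157, "wx": 0.002, "wy": 0.21, "wz": 0, "hand": 75}, {"tx": 0.24, "ty": 0.03, "tz": -0.175, "wx": 0.002, "wy": 0.217, "wz": 0, "hand": 75}, {"tx": 0.24, "ty": 0.04, "tz": -0.175, "wx": 0.002, "wy": 0.217, "wz": 0, "hand": 75}, {"tx": 0.24, "ty": 0.04, "tz": -0.175, "wx": 0.002, "wy": 0.217, "wz": 0, "hand": 75}]'

```text
time_s: 16.0
ee_pos: [0.4854, -0.327, 0.199]
tool_rot: [-1.1, 1.367, -1.365]
contact_force: [0.2, 0.2, 0.5]
grip_width: 0.0637
```

```bash
python3 - <<'E'
from h import *
jawdeg();st()
p=imaging.capture("wrist");save(p,"w10");P=wcloud(p)
B=box(P,.42,.58,-.40,-.17,.082,.094)
d=lambda c,r:B[np.hypot(B[:,0]-c[0],B[:,1]-c[1])<r]
for c in((.4855,-.3285),(.505,-.23)):
    q=d(c,.032)
    if len(q)>5: print(len(q),cv2.minEnclosingCircle(q[:,:2].astype(np.float32)*1000),np.median(q[:,2]))
    F=box(P,c[0]-.05,c[0]+.05,c[1]-.05,c[1]+.05,.047,.057)
    print("fl",len(F),cv2.minEnclosingCircle(F[:,:2].astype(np.float32)*1000) if len(F)>5 else 0)
W=box(P,.38,.63,-.45,-.14,.096,.106);print("rim",rect(W),len(W))
tgt([.4855,-.3285,.0535],-12.4)
E
```

```text
jaw -12.328005598436393 y [-0.0008  0.0007 -1.    ] q1,q6 [-0.6554 -0.4402] t 16.0
16.0 [ 0.4854 -0.327   0.199 ] [-1.0999  1.3669 -1.3651] F [0.1591 0.206  0.4718] 0.06372135085585325
1602 ((485.90478515625, -325.829345703125), 20.914766311645508) 0.0870886703847884
fl 4600 ((475.7636413574219, -336.16693115234375), 54.171539306640625)
1797 ((515.6441040039062, -232.6736297607422), 20.948448181152344) 0.08722849945114047
fl 1800 ((525.344970703125, -219.84164428710938), 45.5562744140625)
rim ((522.3915405273438, -284.4852294921875), (232.4419403076172, 216.70425415039062), 77.62381744384766) 17162
target [0.4855, -0.3285, 0.0535] -12.4 -> t [0.0015 0.1461 0.0001] w [ 0.0001  0.0018 -0.    ] 0.10069797450740979
```

View pics/w10.png

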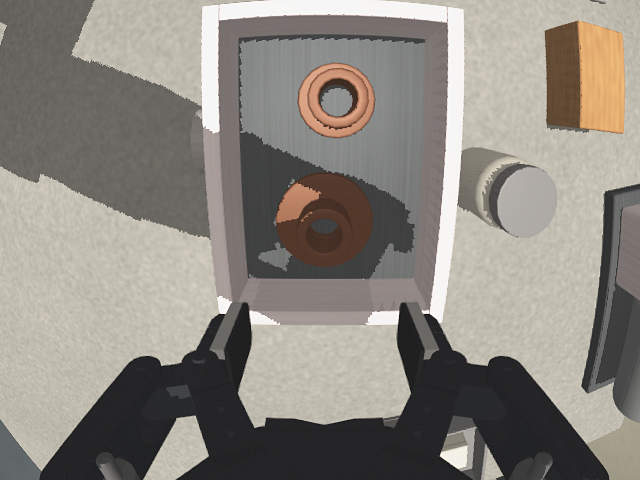

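>>> arm_command --rows '[{"tx": 0, "ty": 0.05, "tz": 0.0003, "wx": 0, "wy": 0, "wz": 0, "hand": 64}, {"tx": 0, "ty": 0.09, "tz": 0.0003, "wx": 0, "wy": 0, "wz": 0, "hand": 64}, {"tx": 0, "ty": 0.12, "tz": 0.0003, "wx": 0, "wy": 0, "wz": 0, "hand": 64}, {"tx": 0, "ty": 0.145, "tz": 0.0003, "wx": 0, "wy": 0, "wz": 0, "hand": 64}, {"tx": 0, "ty": 0.145, "tz": 0.0003, "wx": 0, "wy": 0, "wz": 0, "hand": 64}, {"tx": 0, "ty": 0.145, "tz": 0.0003, "wx": 0, "wy": 0, "wz": 0, "hand": 64}]'

```text
time_s: 16.8
ee_pos: [0.4869, -0.3269, 0.056]
tool_rot: [-1.1, 1.363, -1.366]
contact_force: [0.1, -1.0, 0.2]
grip_width: 0.0545
```

```bash
python3 - <<'E'
from h import *
jawdeg();st()
p=imaging.capture("side");save(p,"s11")
E
```

```text
jaw -12.24346789735826 y [ 0.0013 -0.001  -1.    ] q1,q6 [-0.6536 -0.44  ] t 16.8
16.8 [ 0.4869 -0.3269  0.056 ] [-1.1001  1.3634 -1.3661] F [ 0.0827 -1.0439  0.2436] 0.0545022846427306
```

View pics/s11.png

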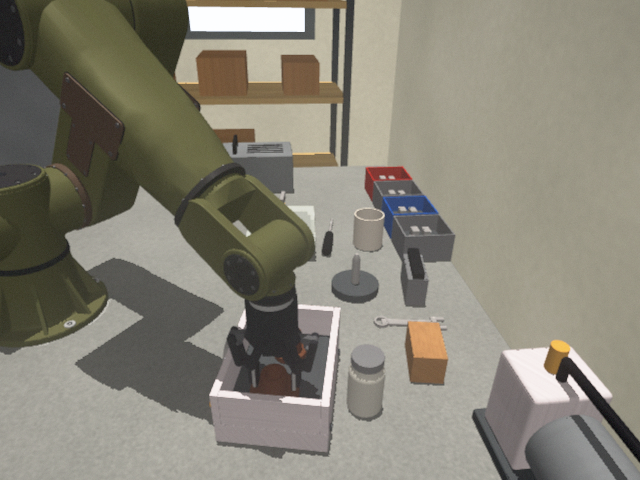

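>>> arm_command --rows '[{"tx": 0, "ty": 0, "tz": 0, "wx": 0, "wy": 0, "wz": 0, "hand": 0}, {"tx": 0, "ty": 0, "tz": 0, "wx": 0, "wy": 0, "wz": 0, "hand": 0}, {"tx": 0, "ty": 0, "tz": 0, "wx": 0, "wy": 0, "wz": 0, "hand": 0}, {"tx": 0, "ty": 0, "tz": 0, "wx": 0, "wy": 0, "wz": 0, "hand": 0}, {"tx": 0, "ty": -0.02, "tz": 0, "wx": 0, "wy": 0, "wz": 0, "hand": 0}, {"tx": 0, "ty": -0.05, "tz": 0, "wx": 0, "wy": 0, "wz": 0, "hand": 0}, {"tx": 0, "ty": -0.09, "tz": 0, "wx": 0, "wy": 0, "wz": 0, "hand": 0}, {"tx": 0, "ty": -0.13, "tz": 0, "wx": 0, "wy": 0, "wz": 0, "hand": 0}, {"tx": 0, "ty": -0.145, "tz": 0, "wx": 0, "wy": 0, "wz": 0, "hand": 0}]' --force 60

```text
time_s: 17.98
ee_pos: [0.487, -0.3272, 0.2034]
tool_rot: [-1.099, 1.36, -1.369]
contact_force: [0.3, -0.1, -3.3]
grip_width: 0.0399
```

```bash
python3 - <<'E'
from h import *
jawdeg();st()
p=imaging.capture("wrist");save(p,"w12")
tgt([.65,-.03,.20],0)
tgt([.6775,.0095,.175],0)
E
```

```text
jaw -12.259983996725358 y [ 0.0041 -0.0032 -1.    ] q1,q6 [-0.654 -0.44 ] t 17.975
17.975 [ 0.487  -0.3272  0.2034] [-1.099   1.3604 -1.3692] F [ 0.2684 -0.0843 -3.2571] 0.039880558171510344
target [0.65, -0.03, 0.2] 0 -> t [-0.3251  0.0036  0.096 ] w [-0.0048 -0.2139  0.0029] 12.262146464729707
target [0.6775, 0.0095, 0.175] 0 -> t [-0.3696  0.0286  0.1144] w [-0.0048 -0.2139  0.0029] 12.262146464729707
```

View pics/w12.png

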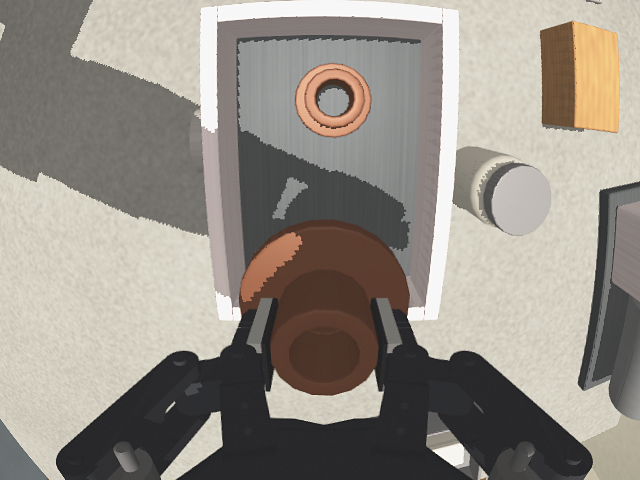

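>>> arm_command --rows '[{"tx": -0.03, "ty": 0, "tz": 0.009, "wx": 0, "wy": -0.02, "wz": 0, "hand": 0}, {"tx": -0.075, "ty": 0, "tz": 0.023, "wx": -0.002, "wy": -0.05, "wz": 0.001, "hand": 0}, {"tx": -0.13, "ty": 0.005, "tz": 0.04, "wx": -0.004, "wy": -0.08, "wz": 0.002, "hand": 0}, {"tx": -0.185, "ty": 0.01, "tz": 0.057, "wx": -0.005, "wy": -0.11, "wz": 0.003, "hand": 0}, {"tx": -0.24, "ty": 0.015, "tz": 0.074, "wx": -0.005, "wy": -0.15, "wz": 0.003, "hand": 0}, {"tx": -0.29, "ty": 0.02, "tz": 0.09, "wx": -0.005, "wy": -0.18, "wz": 0.003, "hand": 0}, {"tx": -0.335, "ty": 0.025, "tz": 0.104, "wx": -0.005, "wy": -0.21, "wz": 0.003, "hand": 0}, {"tx": -0.36, "ty": 0.03, "tz": 0.111, "wx": -0.005, "wy": -0.214, "wz": 0.003, "hand": 0}, {"tx": -0.37, "ty": 0.037, "tz": 0.114, "wx": -0.005, "wy": -0.214, "wz": 0.003, "hand": 0}, {"tx": -0.37, "ty": 0.037, "tz": 0.114, "wx": -0.005, "wy": -0.214, "wz": 0.003, "hand": 0}]'

```text
time_s: 19.27
ee_pos: [0.6768, 0.0094, 0.1652]
tool_rot: [-1.211, 1.211, -1.208]
contact_force: [-0.8, -0.3, -1.9]
grip_width: 0.0405
```

```bash
python3 - <<'E'
from h import *
jawdeg();st()
for n in("scene","side","wrist"):
    p=imaging.capture(n);save(p,n+"13")
    P=(wcloud if n=="wrist" else cloud)(p)
    r=imaging.cut_out(p,"bush_big")
    for q in r[:1]: print(n,q["conf"],q["pixel"])
    Q=box(P,.58,.78,-.1,.12,.1,.23)
    # flange slice: points in z range; print extents
    for a in np.arange(.135,.21,.006):
        q=Q[(Q[:,2]>a)&(Q[:,2]<a+.006)]; 
        if len(q)>10: print(round(a,3),len(q),np.percentile(q[:,:2],[1,99],axis=0).ravel())
E
```

```text
jaw -0.02491718944319461 y [-0.0023 -0.     -1.    ] q1,q6 [-0.0401 -0.0397] t 19.275
19.275 [0.6768 0.0094 0.1652] [-1.2107  1.2112 -1.2085] F [-0.8215 -0.3192 -1.8941] 0.04047824134562338
scene 0.73 [330.8, 260.7]
0.147 44 [ 0.667  -0.0319  0.7152  0.0344]
0.153 223 [ 0.6457 -0.0321  0.7154  0.0435]
0.159 354 [ 0.6395 -0.0302  0.7139  0.0395]
0.165 33 [ 0.6536 -0.0131  0.7026  0.0142]
0.171 53 [ 0.6512 -0.013   0.7077  0.0139]
0.177 67 [ 0.6503 -0.0135  0.7094  0.0147]
0.183 70 [ 0.6508 -0.0136  0.7092  0.0167]
0.189 84 [ 0.6512 -0.0134  0.7096  0.0238]
0.195 85 [ 0.65   -0.0117  0.7098  0.0243]
0.201 32 [ 0.6498 -0.0035  0.708   0.0113]
0.207 32 [ 0.6332 -0.0052  0.7206  0.0101]
side 0.88 [358.1, 231.0]
0.147 58 [ 0.6384 -0.0336  0.7134  0.0046]
0.153 115 [ 0.6378 -0.0333  0.7127  0.0178]
0.159 270 [ 0.6398 -0.0314  0.7137  0.0269]
0.165 54 [ 0.6508 -0.0128  0.7016  0.0026]
0.171 67 [ 0.6467 -0.0139  0.7081  0.0045]
0.177 81 [ 0.644  -0.013   0.7103  0.017 ]
0.183 103 [ 0.6442 -0.0159  0.711   0.0228]
0.189 120 [ 0.6438 -0.0143  0.7101  0.024 ]
0.195 112 [ 0.6437 -0.0127  0.7096  0.0257]
0.201 36 [ 0.6436 -0.0045  0.711   0.0191]
0.207 49 [ 0.6308 -0.0057  0.7191  0.0155]
wrist 0.84 [323.5, 293.6]
0.147 136 [0.6471 0.0334 0.7088 0.0492]
0.153 634 [ 0.6455 -0.0042  0.7121  0.0495]
0.159 8838 [ 0.6402 -0.0033  0.7151  0.0482]
0.165 842 [ 0.6576 -0.0038  0.6975  0.0304]
0.171 1260 [ 0.6478 -0.0037  0.7073  0.0303]
0.177 1575 [ 0.6451 -0.0037  0.7099  0.0302]
0.183 1821 [ 0.645  -0.0037  0.7102  0.0304]
0.189 2108 [ 0.6449 -0.004   0.7101  0.0302]
0.195 5508 [ 0.6466 -0.0093  0.7087  0.0298]
0.201 1142 [ 0.6512 -0.0005  0.7037  0.0217]
0.207 851 [0.6358 0.0072 0.7192 0.0239]
```

View pics/scene13.png

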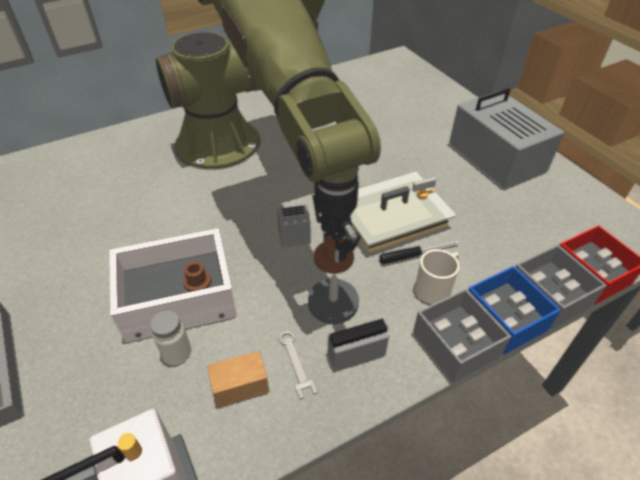

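View pics/side13.png

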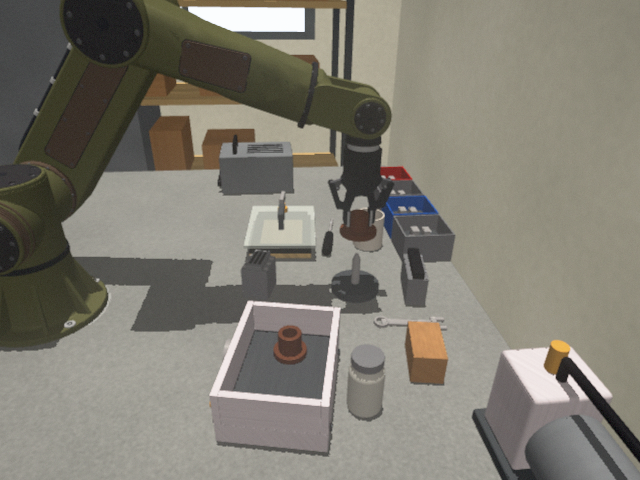

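>>> arm_command --rows '[{"tx": -0.001, "ty": 0.02, "tz": 0.0008, "wx": 0.002, "wy": 0, "wz": 0, "hand": 0}, {"tx": -0.001, "ty": 0.04, "tz": 0.0008, "wx": 0.002, "wy": 0, "wz": 0, "hand": 0}, {"tx": -0.001, "ty": 0.053, "tz": 0.0008, "wx": 0.002, "wy": 0, "wz": 0, "hand": 0}, {"tx": -0.001, "ty": 0.06, "tz": 0.0008, "wx": 0.002, "wy": 0, "wz": 0, "hand": 0}, {"tx": -0.001, "ty": 0.068, "tz": 0.0008, "wx": 0.002, "wy": 0, "wz": 0, "hand": 0}, {"tx": -0.001, "ty": 0.075, "tz": 0.0008, "wx": 0.002, "wy": 0, "wz": 0, "hand": 0}, {"tx": -0.001, "ty": 0.075, "tz": 0.0008, "wx": 0.002, "wy": 0, "wz": 0, "hand": 0}]'

```text
time_s: 20.45
ee_pos: [0.6779, 0.0101, 0.0916]
tool_rot: [-1.207, 1.209, -1.211]
contact_force: [-0.1, -0.6, -3.0]
grip_width: 0.0399
```

```bash
python3 - <<'E'
from h import *
jawdeg();s=st();print(s["ft_torque"])
p=imaging.capture("scene");save(p,"s14")
p=imaging.capture("side");cv2.imwrite("pics/d14.png",cv2.resize(p["frame"][180:330,270:430,::-1],None,fx=4,fy=4))
E
```

```text
jaw -0.05772139975841619 y [ 0.0017  0.     -1.    ] q1,q6 [-0.0391 -0.0382] t 20.45
20.45 [0.6779 0.0101 0.0916] [-1.2074  1.2087 -1.2107] F [-0.1414 -0.6189 -2.9539] 0.03993137213141186
[ 0.0097  0.0281 -0.0175]
```

View pics/d14.png

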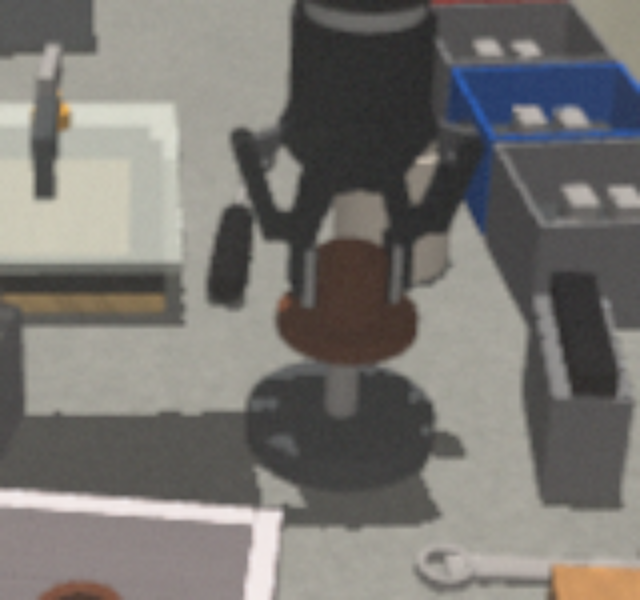

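>>> arm_command --rows '[{"tx": 0, "ty": 0.012, "tz": 0, "wx": -0.002, "wy": 0, "wz": 0, "hand": 0}, {"tx": 0, "ty": 0.025, "tz": 0, "wx": -0.002, "wy": 0, "wz": 0, "hand": 0}, {"tx": 0, "ty": 0.037, "tz": 0, "wx": -0.002, "wy": 0, "wz": 0, "hand": 0}, {"tx": 0, "ty": 0.046, "tz": 0, "wx": -0.002, "wy": 0, "wz": 0, "hand": 0}, {"tx": 0, "ty": 0.051, "tz": 0, "wx": -0.002, "wy": 0, "wz": 0, "hand": 0}, {"tx": 0, "ty": 0.053, "tz": 0, "wx": -0.002, "wy": 0, "wz": 0, "hand": 0}, {"tx": 0, "ty": 0.053, "tz": 0, "wx": -0.002, "wy": 0, "wz": 0, "hand": 0}]'

```text
time_s: 21.42
ee_pos: [0.6785, 0.0101, 0.0396]
tool_rot: [-1.208, 1.209, -1.211]
contact_force: [0.3, -0.2, -2.2]
grip_width: 0.0399
```

>>> arm_command --rows '[{"tx": 0, "ty": 0.002, "tz": -0.0003, "wx": 0, "wy": 0, "wz": 0, "hand": 0}, {"tx": 0, "ty": 0.004, "tz": -0.0003, "wx": 0, "wy": 0, "wz": 0, "hand": 0}, {"tx": 0, "ty": 0.004, "tz": -0.0003, "wx": 0, "wy": 0, "wz": 0, "hand": 0}]'

```text
time_s: 21.8
ee_pos: [0.6785, 0.0101, 0.0374]
tool_rot: [-1.207, 1.208, -1.211]
contact_force: [-7.3, 0.4, 10.3]
grip_width: 0.04
```

```bash
python3 - <<'E'
from h import *
s=st()
p=imaging.capture("scene");cv2.imwrite("pics/d15.png",cv2.resize(p["frame"][200:350,260:420,::-1],None,fx=4,fy=4))
P=cloud(p);F=box(P,.62,.74,-.05,.07,.024,.045);print(len(F),np.percentile(F[:,2],[50,90,98]))
E
```

```text
21.8 [0.6785 0.0101 0.0374] [-1.2072  1.208  -1.211 ] F [-7.2564  0.4189 10.321 ] 0.040000332750661116
513 [0.0319 0.0344 0.0422]
```

View pics/d15.png

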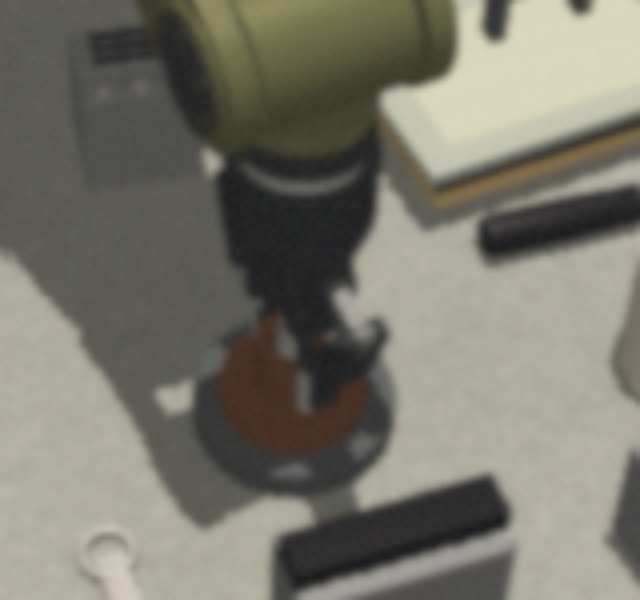

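>>> arm_command --rows '[{"tx": 0, "ty": 0, "tz": 0, "wx": 0, "wy": 0, "wz": 0, "hand": 64}, {"tx": 0, "ty": 0, "tz": 0, "wx": 0, "wy": 0, "wz": 0, "hand": 64}, {"tx": 0, "ty": 0, "tz": 0, "wx": 0, "wy": 0, "wz": 0, "hand": 64}, {"tx": 0, "ty": -0.03, "tz": 0, "wx": 0, "wy": 0, "wz": 0, "hand": 64}, {"tx": 0, "ty": -0.08, "tz": 0, "wx": 0, "wy": 0, "wz": 0, "hand": 64}, {"tx": 0, "ty": -0.14, "tz": 0, "wx": 0, "wy": 0, "wz": 0, "hand": 64}, {"tx": 0.02, "ty": -0.18, "tz": 0, "wx": 0, "wy": 0, "wz": 0, "hand": 64}, {"tx": 0.06, "ty": -0.18, "tz": 0, "wx": 0, "wy": 0, "wz": 0, "hand": 64}, {"tx": 0.09, "ty": -0.18, "tz": 0, "wx": 0, "wy": 0, "wz": 0, "hand": 64}, {"tx": 0.09, "ty": -0.18, "tz": 0, "wx": 0, "wy": 0, "wz": 0, "hand": 64}]'

```text
time_s: 23.1
ee_pos: [0.6778, -0.0819, 0.2171]
tool_rot: [-1.206, 1.21, -1.213]
contact_force: [-0.4, 0.8, 0.5]
grip_width: 0.0545
```

```bash
python3 - <<'E'
from h import *
jawdeg();s=st()
p=imaging.capture("wrist");save(p,"w16");P=wcloud(p)
q=box(P,.62,.74,-.05,.08,.060,.074);q=q[np.hypot(q[:,0]-.678,q[:,1]-.01)<.03]
print("necktop",len(q),np.median(q[:,2]),rect(q))
F=box(P,.62,.74,-.05,.08,.026,.038);print("flange",np.median(F[:,2]),rect(F))
t=box(P,.64,.72,-.03,.05,.085,.105);print("tip",t.mean(0),rect(t))
n=imaging.capture("scene");save(n,"s16");P=cloud(n)
F=box(P,.62,.74,-.05,.08,.028,.038);print("flange",np.median(F[:,2]),rect(F))
q=box(P,.47,.56,-.28,-.18,.083,.094);q=q[np.hypot(q[:,0]-.5155,q[:,1]+.2327)<.03];print("small",cv2.minEnclosingCircle(q[:,:2].astype(np.float32)*1000),np.median(q,0))
tgt([.515,-.234,.20],-12.4)
E
```

```text
jaw -0.19887610157466454 y [ 0.002  -0.0003 -1.    ] q1,q6 [-0.1739 -0.1704] t 23.1
23.1 [ 0.6778 -0.0819  0.2171] [-1.2063  1.2102 -1.2129] F [-0.4337  0.7674  0.4646] 0.05453181859718718
necktop 1375 0.06716747736432738 ((679.2468872070312, 10.941147804260254), (39.63360595703125, 40.44780349731445), 89.57217407226562)
flange 0.03134524996212601 ((679.31298828125, 11.050727844238281), (78.39295959472656, 78.79519653320312), 89.76286315917969)
tip [0.6784 0.0118 0.091 ] ((678.368408203125, 11.831464767456055), (13.759110450744629, 14.263465881347656), 62.713138580322266)
flange 0.032082860364774146 ((681.0556640625, 5.238986968994141), (77.18053436279297, 71.68765258789062), 57.454017639160156)
small ((514.1807861328125, -236.426025390625), 22.88794708251953) [ 0.5158 -0.2345  0.0879]
target [0.515, -0.234, 0.2] -12.4 -> t [ 0.1546  0.0169 -0.1628] w [-0.0021  0.2152 -0.0003] 12.331510220676506
```

View pics/w16.png

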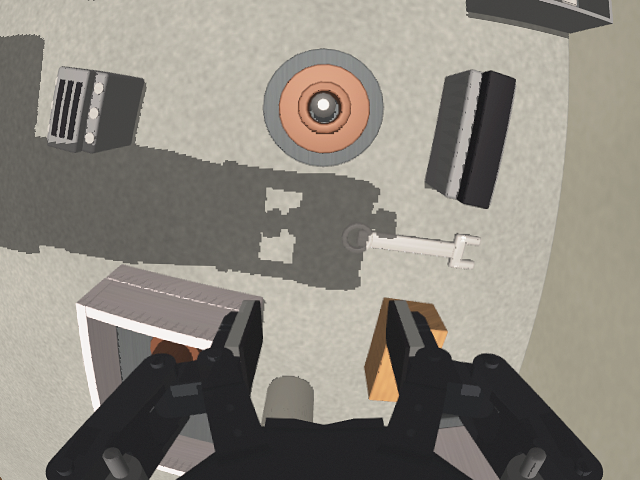

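>>> arm_command --rows '[{"tx": 0.02, "ty": 0, "tz": -0.021, "wx": 0, "wy": 0.03, "wz": 0, "hand": 64}, {"tx": 0.055, "ty": 0, "tz": -0.058, "wx": -0.002, "wy": 0.08, "wz": 0, "hand": 64}, {"tx": 0.095, "ty": 0.005, "tz": -0.1, "wx": -0.002, "wy": 0.13, "wz": 0, "hand": 64}, {"tx": 0.13, "ty": 0.01, "tz": -0.137, "wx": -0.002, "wy": 0.19, "wz": 0, "hand": 64}, {"tx": 0.1545, "ty": 0.017, "tz": -0.1625, "wx": -0.002, "wy": 0.215, "wz": 0, "hand": 64}, {"tx": 0.1545, "ty": 0.017, "tz": -0.1625, "wx": -0.002, "wy": 0.215, "wz": 0, "hand": 64}, {"tx": 0.1545, "ty": 0.017, "tz": -0.1625, "wx": -0.002, "wy": 0.215, "wz": 0, "hand": 64}]'

```text
time_s: 24.08
ee_pos: [0.516, -0.233, 0.2002]
tool_rot: [-1.099, 1.366, -1.366]
contact_force: [0.9, -0.1, -0.7]
grip_width: 0.0545
```

```bash
python3 - <<'E'
from h import *
jawdeg();st()
p=imaging.capture("wrist");save(p,"w17");P=wcloud(p)
q=box(P,.47,.56,-.28,-.18,.082,.094);q=q[np.hypot(q[:,0]-.5155,q[:,1]+.2327)<.03];print("small",cv2.minEnclosingCircle(q[:,:2].astype(np.float32)*1000),np.median(q,0),len(q))
tgt([.5155,-.2335,.056],-12.4)
E
```

```text
jaw -12.321797265093927 y [ 0.0007  0.0003 -1.    ] q1,q6 [-0.4892 -0.2743] t 24.075
24.075 [ 0.516  -0.233   0.2002] [-1.099   1.3655 -1.3659] F [ 0.8666 -0.0931 -0.689 ] 0.05448923766767236
small ((515.7381591796875, -232.19956970214844), 21.016326904296875) [ 0.5159 -0.2309  0.0871] 1581
target [0.5155, -0.2335, 0.056] -12.4 -> t [ 0.0008  0.1441 -0.0006] w [-0.0005  0.0019 -0.0004] 0.11457822220322605
```

View pics/w17.png

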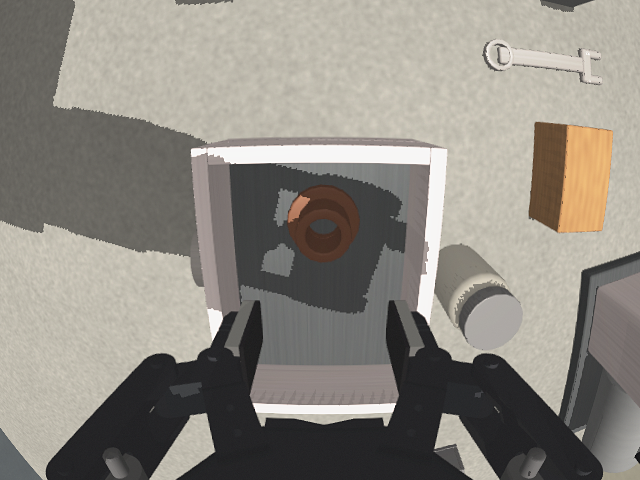

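>>> arm_command --rows '[{"tx": 0, "ty": 0.05, "tz": -0.0005, "wx": 0, "wy": 0, "wz": 0, "hand": 64}, {"tx": 0, "ty": 0.09, "tz": -0.0005, "wx": 0, "wy": 0, "wz": 0, "hand": 64}, {"tx": 0, "ty": 0.12, "tz": -0.0005, "wx": 0, "wy": 0, "wz": 0, "hand": 64}, {"tx": 0, "ty": 0.145, "tz": -0.0005, "wx": 0, "wy": 0, "wz": 0, "hand": 64}, {"tx": 0, "ty": 0.145, "tz": -0.0005, "wx": 0, "wy": 0, "wz": 0, "hand": 64}, {"tx": 0, "ty": 0.145, "tz": -0.0005, "wx": 0, "wy": 0, "wz": 0, "hand": 64}, {"tx": 0, "ty": 0.145, "tz": -0.0005, "wx": 0, "wy": 0, "wz": 0, "hand": 0}, {"tx": 0, "ty": 0.145, "tz": -0.0005, "wx": 0, "wy": 0, "wz": 0, "hand": 0}, {"tx": 0, "ty": 0.145, "tz": -0.0005, "wx": 0, "wy": 0, "wz": 0, "hand": 0}, {"tx": 0, "ty": 0.145, "tz": -0.0005, "wx": 0, "wy": 0, "wz": 0, "hand": 0}]'

```text
time_s: 25.38
ee_pos: [0.5166, -0.2329, 0.0568]
tool_rot: [-1.098, 1.363, -1.367]
contact_force: [0.5, 2.1, 6.0]
grip_width: 0.0409
```

>>> arm_command --rows '[{"tx": 0, "ty": -0.01, "tz": 0, "wx": 0, "wy": 0, "wz": 0, "hand": 0}, {"tx": 0, "ty": -0.03, "tz": 0, "wx": 0, "wy": 0, "wz": 0, "hand": 0}, {"tx": 0, "ty": -0.07, "tz": 0, "wx": 0, "wy": 0, "wz": 0, "hand": 0}, {"tx": 0, "ty": -0.12, "tz": 0, "wx": 0, "wy": 0, "wz": 0, "hand": 0}, {"tx": 0, "ty": -0.145, "tz": 0, "wx": 0, "wy": 0, "wz": 0, "hand": 0}, {"tx": 0, "ty": -0.145, "tz": 0, "wx": 0, "wy": 0, "wz": 0, "hand": 0}]'

```text
time_s: 26.12
ee_pos: [0.5167, -0.2331, 0.2045]
tool_rot: [-1.096, 1.359, -1.37]
contact_force: [0.1, -0.5, -2.1]
grip_width: 0.0407
```

```bash
python3 - <<'E'
from h import *
jawdeg();st()
p=imaging.capture("wrist");save(p,"w18")
tgt([.678,.0108,.19],0)
E
```

```text
jaw -12.280624059097606 y [ 0.0071 -0.0029 -1.    ] q1,q6 [-0.4886 -0.2745] t 26.125
26.125 [ 0.5167 -0.2331  0.2045] [-1.0962  1.3586 -1.3704] F [ 0.055  -0.4647 -2.0741] 0.040696181572985025
target [0.678, 0.0108, 0.19] 0 -> t [-0.2724  0.0129  0.1062] w [-0.0046 -0.2143  0.0011] 12.28395398333773
```

View pics/w18.png

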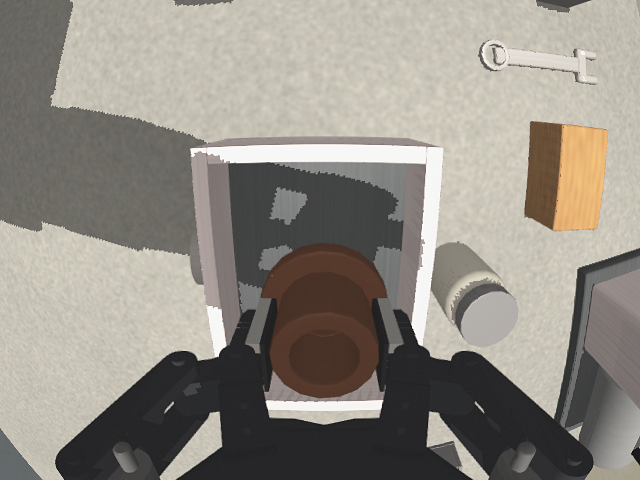

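>>> arm_command --rows '[{"tx": -0.03, "ty": 0, "tz": 0.012, "wx": 0, "wy": -0.02, "wz": 0, "hand": 0}, {"tx": -0.075, "ty": 0, "tz": 0.029, "wx": -0.002, "wy": -0.06, "wz": 0, "hand": 0}, {"tx": -0.125, "ty": 0.005, "tz": 0.049, "wx": -0.004, "wy": -0.11, "wz": 0.001, "hand": 0}, {"tx": -0.175, "ty": 0.008, "tz": 0.068, "wx": -0.004, "wy": -0.15, "wz": 0.001, "hand": 0}, {"tx": -0.22, "ty": 0.01, "tz": 0.086, "wx": -0.004, "wy": -0.19, "wz": 0.001, "hand": 0}, {"tx": -0.255, "ty": 0.013, "tz": 0.099, "wx": -0.004, "wy": -0.214, "wz": 0.001, "hand": 0}, {"tx": -0.2724, "ty": 0.013, "tz": 0.1062, "wx": -0.004, "wy": -0.214, "wz": 0.001, "hand": 0}, {"tx": -0.2724, "ty": 0.013, "tz": 0.1062, "wx": -0.004, "wy": -0.214, "wz": 0.001, "hand": 0}, {"tx": -0.2724, "ty": 0.013, "tz": 0.1062, "wx": -0.004, "wy": -0.214, "wz": 0.001, "hand": 0}]'

```text
time_s: 27.3
ee_pos: [0.6774, 0.0101, 0.1889]
tool_rot: [-1.21, 1.21, -1.21]
contact_force: [0.3, -0.2, -1.8]
grip_width: 0.0405
```

```bash
python3 - <<'E'
from h import *
jawdeg();st()
for n in("scene","side","wrist"):
    p=imaging.capture(n);save(p,n+"19")
    P=(wcloud if n=="wrist" else cloud)(p)
    Q=box(P,.58,.78,-.1,.12,.13,.25)
    for a in np.arange(.16,.19,.005):
        q=Q[(Q[:,2]>a)&(Q[:,2]<a+.005)]; 
        if len(q)>10: print(n,round(a,3),len(q),np.percentile(q[:,:2],[1,99],axis=0).ravel())
tgt([.678,.0107,.12],0)
E
```

```text
jaw -0.05226409870669838 y [-0.0009 -0.0002 -1.    ] q1,q6 [-0.0391 -0.0381] t 27.3
27.3 [0.6774 0.0101 0.1889] [-1.2096  1.2105 -1.2095] F [ 0.3166 -0.1855 -1.7558] 0.0405332540213368
scene 0.17 25 [ 0.6752 -0.0221  0.7053  0.0289]
scene 0.175 48 [ 0.6696 -0.022   0.7061  0.0259]
scene 0.18 160 [ 0.6494 -0.0224  0.7065  0.0326]
scene 0.185 67 [ 0.6561 -0.021   0.7046  0.0301]
side 0.17 34 [ 0.6495 -0.0214  0.7021  0.0115]
side 0.175 56 [ 0.6488 -0.0228  0.7047  0.0049]
side 0.18 134 [ 0.6494 -0.023   0.7062  0.0161]
side 0.185 42 [ 0.6548 -0.0139  0.6968  0.0058]
wrist 0.17 70 [0.6544 0.0238 0.7041 0.0397]
wrist 0.175 404 [ 0.6522 -0.0037  0.7047  0.0395]
wrist 0.18 3304 [ 0.6513 -0.0035  0.705   0.0393]
wrist 0.185 691 [ 0.656  -0.0036  0.6993  0.037 ]
target [0.678, 0.0107, 0.12] 0 -> t [-0.0008  0.0698  0.0003] w [-0.0004 -0.0014  0.0001] 0.08135447901679999
```

View pics/side19.png

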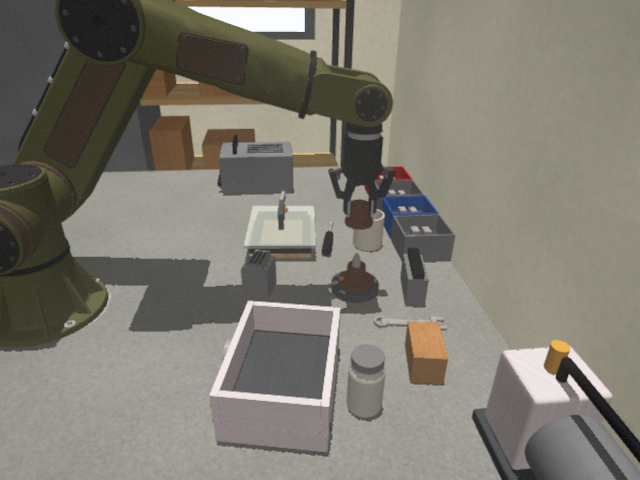

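>>> arm_command --rows '[{"tx": -0.0008, "ty": 0.025, "tz": 0.0003, "wx": 0, "wy": 0, "wz": 0, "hand": 0}, {"tx": -0.0008, "ty": 0.05, "tz": 0.0003, "wx": 0, "wy": 0, "wz": 0, "hand": 0}, {"tx": -0.0008, "ty": 0.065, "tz": 0.0003, "wx": 0, "wy": 0, "wz": 0, "hand": 0}, {"tx": -0.0008, "ty": 0.075, "tz": 0.0003, "wx": 0, "wy": 0, "wz": 0, "hand": 0}, {"tx": -0.0008, "ty": 0.083, "tz": 0.0003, "wx": 0, "wy": 0, "wz": 0, "hand": 0}, {"tx": -0.0008, "ty": 0.09, "tz": 0.0003, "wx": 0, "wy": 0, "wz": 0, "hand": 0}, {"tx": -0.0008, "ty": 0.09, "tz": 0.0003, "wx": 0, "wy": 0, "wz": 0, "hand": 0}]'

```text
time_s: 28.32
ee_pos: [0.6779, 0.0107, 0.0995]
tool_rot: [-1.209, 1.21, -1.21]
contact_force: [-0.7, -0.6, -1.7]
grip_width: 0.0409
```

```bash
python3 - <<'E'
from h import *
jawdeg();s=st()
p=imaging.capture("side");cv2.imwrite("pics/d20.png",cv2.resize(p["frame"][180:330,270:430,::-1],None,fx=4,fy=4))
E
```

```text
jaw -0.07801829239709608 y [-0.0001 -0.0001 -1.    ] q1,q6 [-0.0382 -0.0368] t 28.325
28.325 [0.6779 0.0107 0.0995] [-1.2087  1.2103 -1.2102] F [-0.6915 -0.5882 -1.749 ] 0.040872168593819896
```

View pics/d20.png

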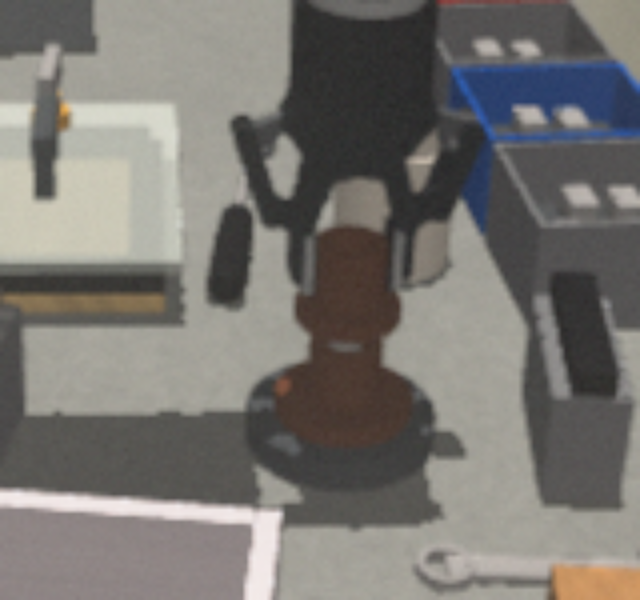

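The small bush is over the spindle, just above the big one, and reads no contact. I'll lower it the last ~14 mm slowly.

>>> arm_command --rows '[{"tx": 0, "ty": 0.004, "tz": 0, "wx": 0, "wy": 0, "wz": 0, "hand": 0}, {"tx": 0, "ty": 0.008, "tz": 0, "wx": 0, "wy": 0, "wz": 0, "hand": 0}, {"tx": 0, "ty": 0.011, "tz": 0, "wx": 0, "wy": 0, "wz": 0, "hand": 0}, {"tx": 0, "ty": 0.013, "tz": 0, "wx": 0, "wy": 0, "wz": 0, "hand": 0}, {"tx": 0, "ty": 0.013, "tz": 0, "wx": 0, "wy": 0, "wz": 0, "hand": 0}]'

```text
time_s: 29.0
ee_pos: [0.678, 0.0107, 0.0868]
tool_rot: [-1.208, 1.21, -1.21]
contact_force: [-0.1, -0.7, -0.6]
grip_width: 0.0411
```

>>> arm_command --rows '[{"tx": 0, "ty": 0.0015, "tz": 0, "wx": 0, "wy": 0, "wz": 0, "hand": 0}, {"tx": 0, "ty": 0.0025, "tz": 0, "wx": 0, "wy": 0, "wz": 0, "hand": 0}, {"tx": 0, "ty": 0.0025, "tz": 0, "wx": 0, "wy": 0, "wz": 0, "hand": 0}]'

```text
time_s: 29.38
ee_pos: [0.6781, 0.0107, 0.0849]
tool_rot: [-1.208, 1.209, -1.211]
contact_force: [-3.1, 0.4, 4.4]
grip_width: 0.0406
```

Contact at the expected height (0.085). I'll release and retreat.

>>> arm_command --rows '[{"tx": 0, "ty": 0, "tz": 0, "wx": 0, "wy": 0, "wz": 0, "hand": 64}, {"tx": 0, "ty": 0, "tz": 0, "wx": 0, "wy": 0, "wz": 0, "hand": 64}, {"tx": 0, "ty": 0, "tz": 0, "wx": 0, "wy": 0, "wz": 0, "hand": 64}, {"tx": 0, "ty": -0.03, "tz": 0, "wx": 0, "wy": 0, "wz": 0, "hand": 64}, {"tx": 0, "ty": -0.08, "tz": 0, "wx": 0, "wy": 0, "wz": 0, "hand": 64}, {"tx": 0, "ty": -0.14, "tz": 0, "wx": 0, "wy": 0, "wz": 0, "hand": 64}, {"tx": 0.04, "ty": -0.15, "tz": 0, "wx": 0, "wy": 0, "wz": 0, "hand": 64}, {"tx": 0.09, "ty": -0.15, "tz": 0, "wx": 0, "wy": 0, "wz": 0, "hand": 64}, {"tx": 0.09, "ty": -0.15, "tz": 0, "wx": 0, "wy": 0, "wz": 0, "hand": 64}]'

```text
time_s: 30.5
ee_pos: [0.6776, -0.0825, 0.2347]
tool_rot: [-1.207, 1.212, -1.214]
contact_force: [0.3, 1.0, 0.1]
grip_width: 0.0548
```

```bash
python3 - <<'E'
from h import *
jawdeg();s=st()
p=imaging.capture("wrist");save(p,"w21");P=wcloud(p)
for nm,z in(("big flange",.032),("small flange",.080),("small top",.116)):
    q=box(P,.62,.74,-.05,.08,z-.006,z+.006);print(nm,len(q),np.median(q[:,2]),rect(q))
n=imaging.capture("scene");save(n,"s21");P=cloud(n)
for nm,z in(("big flange",.032),("small flange",.080),("small top",.116)):
    q=box(P,.62,.74,-.05,.08,z-.006,z+.006);print(nm,len(q),np.median(q[:,2]),rect(q))
L=box(P,.38,.66,.1,.45,.04,.05);print("lid",np.median(L[:,2]),rect(L))
d=imaging.capture("side");save(d,"d21")
E
```

```text
jaw -0.2936329297048164 y [ 0.0007 -0.0005 -1.    ] q1,q6 [-0.1746 -0.1694] t 30.5
30.5 [ 0.6776 -0.0825  0.2347] [-1.2066  1.2122 -1.2137] F [0.3223 1.0478 0.1227] 0.0548299261665296
big flange 1468 0.03126197133208028 ((679.2696533203125, 10.747676849365234), (78.7058334350586, 79.18327331542969), 29.43535804748535)
small flange 1859 0.07933856632661401 ((678.5725708007812, 10.816333770751953), (58.695213317871094, 58.68122100830078), 45.89999771118164)
small top 1673 0.1151420402203725 ((678.95068359375, 10.55545711517334), (40.6236686706543, 40.34349822998047), 88.96513366699219)
big flange 522 0.031910517438008934 ((684.6746826171875, 3.2758827209472656), (76.989501953125, 65.77642059326172), 58.407676696777344)
small flange 263 0.0798685462580303 ((681.6392822265625, 4.169239044189453), (57.894317626953125, 48.927406311035156), 57.97691345214844)
small top 207 0.11529293821740894 ((677.347900390625, 8.322273254394531), (40.0960693359375, 42.68712615966797), 60.89774703979492)
lid 0.04601653827789742 ((517.2593383789062, 270.37835693359375), (243.88363647460938, 187.47547912597656), 85.38584899902344)
```

View pics/s21.png

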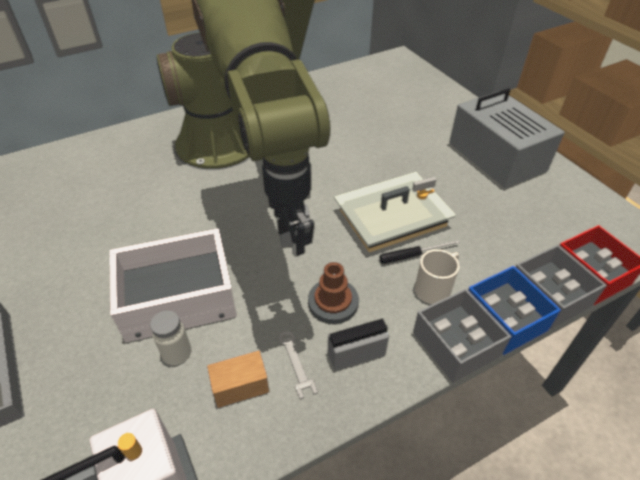

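View pics/w21.png

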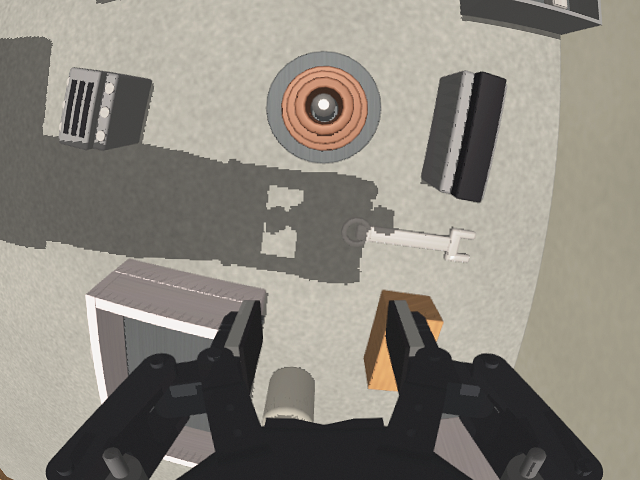

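The pictures show both bushes stacked concentrically on the spindle at scene (334,290) and wrist (323,105). The lid sits level on its rest at scene (395,210), and the gripper is clear of everything.

```bash
python3 -c "
from plant import manip
print(manip.sign_off())"
```

```text
the job is handed in; nothing more can be done
None
```

I finished the whole job and handed it in at about 31 s of the 72 s allowed. No verdict was reported.

- **Vent tap:** I turned it to its stop, about 1.5 rad, while the lid was still seated. The bar's angle in the images gave about 1.52 rad.
- **Lid:** I lifted it off and lowered it gently onto the rest. At the last check its top was 46 mm above the bench, as expected. It was level and its centre was about 3 mm from the rest's centre.
- **Bushes:** the wide-flanged bush is fully down, with its flange top at about 32 mm. The narrow-flanged one rests on it, with its flange top at about 80 mm. The wrist camera shows both within about 1 mm of the spindle's axis. Contact was soft, at about 10 N or less.
- **Other things on the bench:** they look unmoved in the last scene picture. I did not measure them again.
- **Robot:** the gripper ended open and clear of everything, about 0.23 m above the bench.

The cameras disagreed by 2–4 mm on absolute positions, for example the spindle's y: 8 mm from the scene and side cameras, 12 mm from the wrist camera. I aimed between the readings, and both bushes threaded without side contact. The scene camera's fits to the bush flanges were up to about 8 mm off centre. I put that down to it seeing only part of each flange, and went by the wrist camera's full outlines.

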